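# Make up the plug nut of a rinse-water manifold

## Task

The spare port on top of the slide-rinse manifold has been blanked with a short steel plug, but its brass compression nut is still loose. Run the nut down clockwise with the gripper's fingers until it is just finger-tight, then give it one quarter turn more with the flare-nut wrench, and lay the wrench back down flat on the bench clear of the manifold. Do not force the nut past finger-tight with the fingers, do not over-tighten it, do not lean on the plug or the fitting, and leave the jars, the loose cap and the cover-glass box where they stand.

Things in the scene. Friction and masses are not known exactly. Their poses are not given: they have to be found in the camera images.
- manifold: rinse-water manifold, fixed to the bench: steel foot plate 96 (x) x 140 (y) mm, aluminium block 42 x 112 mm whose top is 40 mm above the bench, black valve knobs on its front (-x) face, outlets behind, a brass hose tail at each end (170 mm over the tails, along y). Only the spare port in its middle stands higher than 42 mm. Origin: on the bench, under the port's axis; z up.
- fitting: fixed brass body of the spare port: a hexagon 34 mm across flats from 40 to 47 mm above the bench, with a thread 27 mm in diameter above it up to the nut. Same origin and axes as the manifold. It may be pushed with no more than 25 N.
- nut: brass compression nut, upper hexagon of the port: 32 mm across flats, flats from 52 to 64 mm above the bench (then a 4 mm chamfer and round shoulder up to 71 mm). Origin: the hexagon's centre, on the vertical port axis, 60 mm above the bench; turns with the nut. z up, y square to one pair of flats, corners on x. Right-hand thread: clockwise from above tightens; it sinks 0.32 mm per rad.
- plug: steel plug rod, 12 mm in diameter, standing in the nut with its hidden ferrule; its top is 80 mm above the bench, 9 mm above the nut's shoulder. It does not move until the nut is finger-tight; from there it is drawn down 0.32 mm per radian of the nut (0.5 mm in a quarter turn). It may be pushed with no more than 15 N. Origin: on the port's axis at bench level, z up.
- plug_top (a point): top of the plug rod, on the port's axis. How the joint feels: the loose nut turns easily (0.08 N m) for 0.4 to 1.3 rad, unmarked and different every time, then meets the ferrule and stops dead: finger-tight. Past that it yields only to about 0.45 N m, rising to 0.6 N m after a quarter turn, and stays where it is left (the ferrule bites for good).
- wrench: steel six-point flare-nut wrench (ring with a 15 mm slit at its tip), lying flat on the bench left of the manifold: 190 mm long, ring 53 mm across and 11 mm thick, grey moulded handle 19 mm wide and 13 mm thick, 110 to 175 g. Origin: on its underside, under the middle of the handle; x runs along the handle to the ring, z up. The handle reaches from x = -59 to +42 mm, then a steel neck.
- wrench_jaw (a point): centre of the wrench's hexagonal mouth, 105 mm from the wrench's origin along its x, 5.5 mm above its underside. Open through its thickness, 34.2 mm across flats for the 32 mm nut (about 6 degrees of play either way); two flats face the wrench's +-y, corners lie on its x: it is lowered over the plug on to the nut with a pair of the nut's flats along the wrench's x.
- jar_purple: glass staining jar with violet stain, 75 mm across, 93 mm high, standing loose right of the manifold. Origin: centre of its underside.
- jar_orange: glass staining jar with orange stain, 75 mm across, 93 mm high, standing loose right of the manifold. Origin: centre of its underside.
- coverslip_box: small clear box of cover glasses, 28 x 28 x 25 mm, loose behind the manifold. Origin: centre of its underside.
- cap_1: white screw cap, 61 mm across, 16 mm high, open side up, loose behind the manifold on the right. Origin: centre of its underside.
There are look-alikes about, which are no part of the job. There is more than one size of the wrench; the job needs the larger.

How it is judged (in metres and radians):
On the way, in this order (a step that is already met when the one before it is completed fails the run):
1. the nut is run down with the fingers until it bears on its ferrule, finger-tight (within 4 degrees of turn), the plug not yet drawn down by more than 0.1 mm (z of nut in the frame of plug below 0.06002 m and contact force between the fingers and nut above 1 N and distance of plug from where it was at the start of the episode below 0.0001 m), for 0.15 s.
2. the nut is turned on with the wrench by a quarter turn (70 to 110 degrees past finger-tight: the plug drawn down 0.39 to 0.61 mm) (contact force between wrench and nut above 1 N and distance of plug from where it was at the start of the episode between 0.00039 and 0.00061 m), for 0.1 s.
At the end, for the whole second after the job is handed in: The nut stands 70 to 110 degrees past finger-tight (plug drawn down 0.39 to 0.61 mm) and is not slackened off again by over 11 degrees; the wrench lies flat (within 7 degrees) and at rest on the bench, not touching the manifold; nothing is held (distance of plug from where it was at the start of the episode between 0.00039 and 0.00061 m and z of nut in the frame of plug below 0.06006 m and height (world z) of wrench below 0.014 m and (angle between wrench's own z axis and vertical below 0.12 rad or angle between wrench's own z axis and vertical above 3.02 rad) and linear speed of wrench below 0.02 m/s and contact force between wrench and manifold below 0.1 N).
It fails at once if the nut is over-tightened (more than 113 degrees past finger-tight) (distance of plug from where it was at the start of the episode above 0.00063 m).
It fails at once if the fingers force the nut more than 25 degrees past finger-tight (contact force between the fingers and nut above 1 N and distance of plug from where it was at the start of the episode above 0.00014 m).
It fails at once if the fixed fitting is pushed with more than 25 N (contact force between fitting and anything else above 25 N).
It fails at once if the plug is pushed with more than 15 N by the wrench or the robot (contact force between any of wrench, the arm, the fingers and plug above 15 N).
It fails at once if a jar, the loose cap or the cover-glass box is moved by more than 15 mm (distance of any of jar_purple, jar_orange, coverslip_box, cap_1 from where it was at the start of the episode above 0.015 m).
It also fails if it takes over 72 s, if anything falls off the work surface, if the arm or the gripper's body presses on something with over 40 N, if the wrist force passes 120 N, or if a joint passes its speed limit or range.

## Robot

A 6-joint arm with a two-finger parallel gripper is mounted at the origin on a cart in front of the work surface, level with it; the furniture and walls round the work are solid. World frame = base frame: x ahead of the robot, y to its left, z up, the work surface at z = 0. Lengths are in mm, angles in rad, forces in N, time in s.
With the tool pointing down it reaches from about 400 to 925 mm from the base axis. Payload 12.5 kg.
Tool frame: the origin (TCP) lies at the very end of the fingers, on their centre line; the grasp point (between the pads) lies 19 mm behind it; z points along the fingers, y is the direction in which the jaws open and shut (so a half turn about z gives the same grasp; the last joint's range is limited). The gripper opens to 95 mm and grips with 3 to 60 N. Pads are 20 mm wide; open, the fingers measure 119 mm over their backs; the gripper's body (75 mm by 180 mm) begins 59 mm behind the grasp point.
Start: joints at [1.023, 0.491, 1.559, -0, 1.092, -0.106], TCP at [267.216, 565.015, 214.661] pointing down, gripper open.
Joint ranges: [-3.1, 3.1], [-0.84, 2.19], [0.05, 2.79], [-1.13, 4.28], [0.06, 2.93], [-2.69, 2.69]. Speed limits (rad/s): [2.22, 2.22, 2.79, 3.14, 3.14, 3.14].

## Interface

Orientations are given as [roll, pitch, yaw] about the fixed x, y, z axes, in that order (R = Rz(yaw) Ry(pitch) Rx(roll)).
In Python, from cell import env gives the robot as it stands. The module is installed in compiled form; this text tells all that it offers.
- The arm moves only by the tool arm_command, never from a script. Its argument "deltas" is a list that holds one entry, the list of rows, each a list of 5 numbers: the closure, from 0 (fully open) to 1 (shut), then the shift along the world's x, y, z as a fraction of full scale, then the turn about the world's z as a fraction of full scale. In form: [[[grip, dx, dy, dz, twist], ...]]. A call has 1 to 12 rows; each row shifts and turns the pose as measured when the row begins; what a row does not reach is not made up. Full scale, the value 1, is 100 mm for a shift and pi/4 rad for a turn. A row lasts 1/12 s, in which the tool goes at most 41.7 mm and 7.16 degrees, less where a joint would pass 70% of its speed; a pose out of reach is approached as far as the arm can. A call with a number of a shift or a turn outside -1 to 1 is refused whole. A call with a gripper value outside its range is refused whole. The fingers move at their own pace and stop on an object; the grip force is fixed at half the most. Time passes only in rows, so rows that do not move let the fingers close. It gives the time, the measured TCP pose, the force and the opening at its end, in the units of the state.
- env.state(): the state, without advancing time (a new reading comes with each control period).
- env.read_camera(name): name is "side" or "top"; returns a dict with "frame" (384x512x3 uint8, red, green, blue), "fx", "fy", "cx", "cy" (pixels), "R" (3x3) and "t" (3): a world point X has camera coordinates R X + t. Camera axes: x right, y down, z forward; pixel columns grow to the right and rows downward; lengths in mm; the calibration is good to about 2 mm. A picture is of the moment at which its call begins. There is no depth.
- env.job_done(): hands the job in, once; it reports no verdict.
The state is a dict: "t": time; "joints": joint angles; "qvel": joint speeds; "tau": joint torques, N m; "eef_pos": TCP position; "tcp_rot": TCP orientation; "ft_force": force on the tool from outside, world axes, zero at the start; "moment": the same for the moment, N m; "opening": opening from 0.0 (shut) to 1.0 (fully open).
Only numpy, scipy, OpenCV 4.12 (cv2) and the standard library are available. Lean on these libraries where they do the work, as an engineer would, in place of code of your own. Each camera call takes 0.05 s, during which the arm holds its last target.

## Working session

There is one attempt and no reset: what is moved stays moved. The work goes in short steps, Python scripts to look and compute and a tool call to move; the robot and the scene stay as the last step left them, time stands still between calls to the robot, and variables do not carry over. Pictures are saved under pics/ and viewed, and the job is handed in when it is done.

Besides the shell and the picture viewer there is one more tool, called after ">>>" as a command line: name --argument value ..., lists and objects as JSON in quotes. arm_command: Moves the arm, as the interface text tells. Its arguments: {"type":"object","properties":{"deltas":{"type":"array","items":{"type":"array","items":{"type":"array","items":{"type":"number","minimum":-1,"maximum":1}}}}},"required":["deltas"]}

```bash
mkdir -p pics; ls; python3 - <<'E'
from cell import env
import cv2
print(env.state())
for n in("side","top"):
    c=env.read_camera(n); cv2.imwrite(f"pics/{n}0.png",c["frame"][:,:,::-1]); print(n,{k:v for k,v in c.items() if k!="frame"})
E
```

```text
pics
{'t': 0.0, 'joints': array([ 1.02340351e+00,  4.91583744e-01,  1.55945797e+00,  3.12903505e-05,
        1.09172030e+00, -1.05591960e-01]), 'qvel': array([-0.00033557, -0.0006703 , -0.00019561, -0.00054005,  0.0006248 ,
       -0.00068518]), 'tau': array([-2.45457377e-03, -6.12645364e+01, -2.58175778e+01,  6.91493042e-02,
        4.84142359e-02, -1.17011668e-04]), 'eef_pos': array([267.06593596, 564.78770947, 214.04379706]), 'tcp_rot': array([-3.14043273e+00, -1.50841929e-04,  2.69977727e+00]), 'ft_force': array([-0.11926611, -0.214731  ,  0.0728425 ]), 'moment': array([-0.05791829,  0.02224086, -0.02130727]), 'opening': 0.9962730587772903}
side {'fx': 464.141630426671, 'fy': 464.141630426671, 'cx': 250.39865080181787, 'cy': 195.18487504090015, 'R': array([[ 0.99883099,  0.04800337,  0.00568609],
       [ 0.03183093, -0.56463195, -0.82472877],
       [-0.03637921,  0.82394565, -0.56549989]]), 't': array([-583.08905791,   61.7064611 , 1530.42989698])}
top {'fx': 412.93210968489615, 'fy': 412.93210968489615, 'cx': 251.41266242957786, 'cy': 192.3129791426122, 'R': array([[-0.00213459, -0.99994716, -0.01005595],
       [-0.9844907 ,  0.00386544, -0.1753942 ],
       [ 0.1754238 ,  0.00952559, -0.98444693]]), 't': array([ 16.70777575, 591.86692669, 993.70074708])}
```

View pics/side0.png

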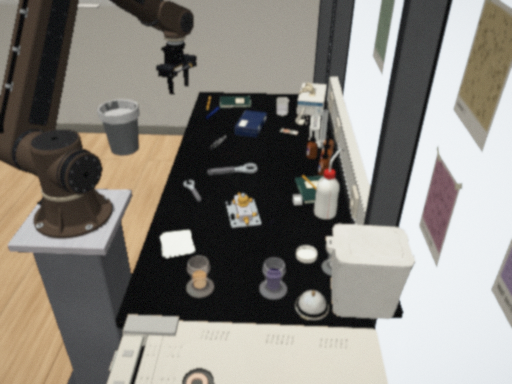

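View pics/top0.png

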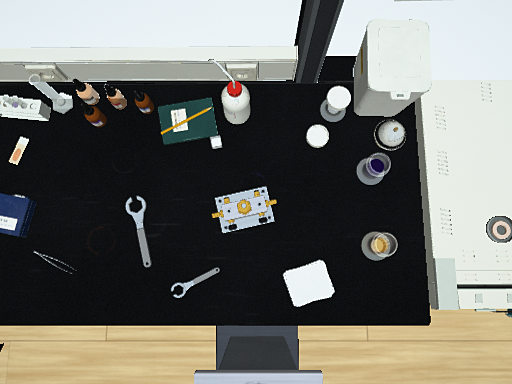

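```bash
python3 - <<'E'
import cv2
a=cv2.imread("pics/top0.png")
cv2.imwrite("pics/z1.png",cv2.resize(a[170:250,195:295],None,fx=8,fy=8,interpolation=cv2.INTER_CUBIC)[:600])
cv2.imwrite("pics/z2.png",cv2.resize(a[185:275,95:185],None,fx=6.5,fy=6.5,interpolation=cv2.INTER_CUBIC))
b=cv2.imread("pics/side0.png")
cv2.imwrite("pics/z3.png",cv2.resize(b[150:240,170:280],None,fx=6.5,fy=6.5,interpolation=cv2.INTER_CUBIC))
E
```

```text
(no output)
```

View pics/z1.png

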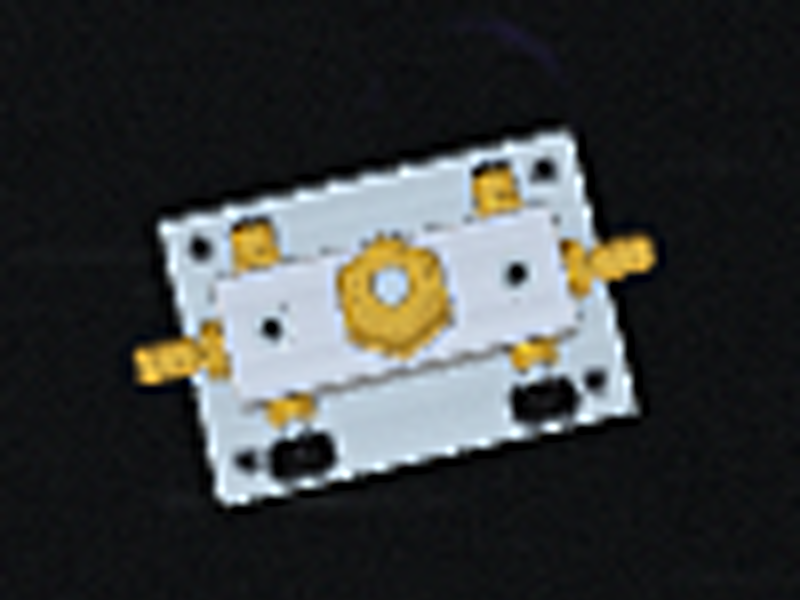

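View pics/z2.png

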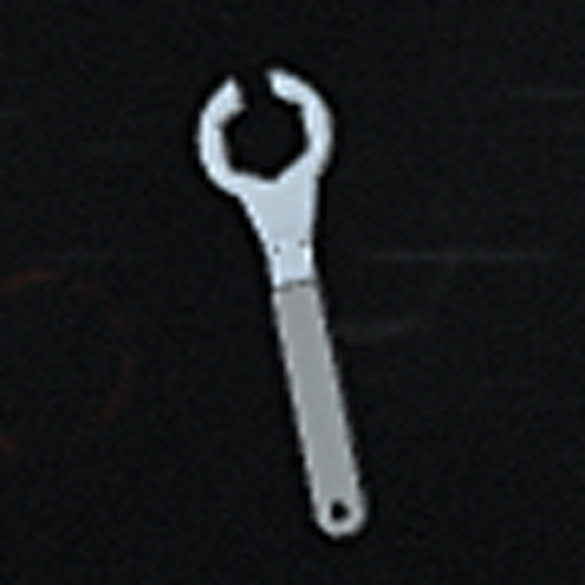

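View pics/z3.png

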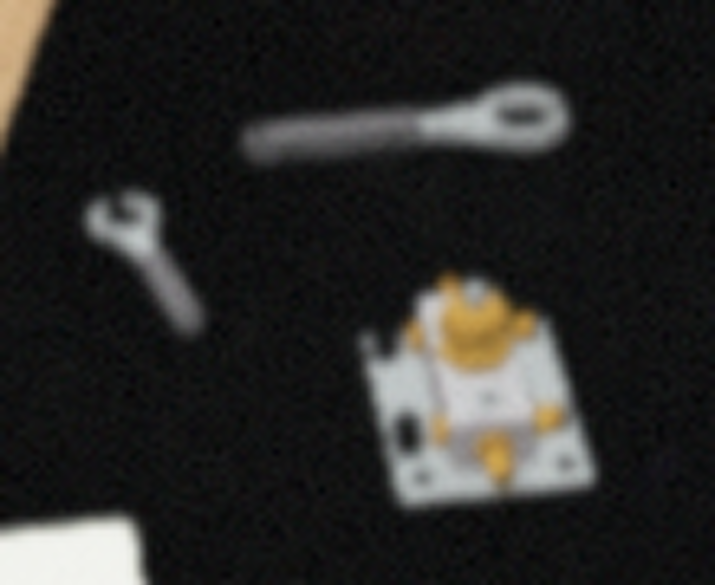

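```bash
cat > h.py <<'E'
import numpy as np
from cell import env
def ray(c,u,v,z):
    R,t=np.array(c["R"]),np.array(c["t"])
    d=R.T@np.array([(u-c["cx"])/c["fx"],(v-c["cy"])/c["fy"],1]); o=-R.T@t
    return o+d*(z-o[2])/d[2]
def proj(c,X):
    X=np.atleast_2d(X); p=X@np.array(c["R"]).T+np.array(c["t"])
    return np.c_[c["fx"]*p[:,0]/p[:,2]+c["cx"],c["fy"]*p[:,1]/p[:,2]+c["cy"]]
def un(p,s,o): p=np.array(p,float); return (p+.5)/s-.5+np.array(o)
E
python3 - <<'E'
from h import *
c=env.read_camera("top"); s=env.read_camera("side")
np.set_printoptions(precision=1,suppress=True)
P=lambda p,z,cc=c,sc=8,o=(195,170): ray(cc,*un(p,sc,o),z)
print("plug",P((392,287),80), "side",P((477,293),80,s,6.5,(170,150)))
F=[P(p,4) for p in [(160,225),(572,128),(638,410),(222,505)]]
print(np.array(F), np.mean(F,0)); 
for i in range(4):
    d=F[(i+1)%4]-F[i]; print(np.linalg.norm(d),np.degrees(np.arctan2(d[1],d[0])))
W=lambda p,z:ray(c,*un(p,6.5,(95,185)),z)
w=[W((263,130),11),W((343,530),8),W((293,283),12)]
print("ring",w)
d=w[0]-w[1];print(np.linalg.norm(d[:2]),np.degrees(np.arctan2(d[1],d[0])))
print("side ring",ray(s,*un((522,115),6.5,(170,150)),11),"tail",ray(s,*un((248,142),6.5,(170,150)),8))
E
```

```text
plug [554.4  34.   80. ] side [558.2  26.9  80. ]
[[586.5 113.    4. ]
 [618.6 -23.6   4. ]
 [524.5 -44.4   4. ]
 [493.8  91.5   4. ]] [555.9  34.1   4. ]
140.3690425735727 -76.75673499722545
96.3962811642624 -167.53181331043396
139.3693997559825 102.70340263942707
95.07475720925474 13.063589200798436
ring [array([567.7, 321.3,  11. ]), array([408.4, 283. ,   8. ]), array([505.7, 306.1,  12. ])]
163.89135366026989 13.54276224885043
side ring [566.7 312.8  11. ] tail [410.2 278.5   8. ]
```

```bash
python3 - <<'E'
from h import *
import cv2
from scipy.optimize import minimize
c=env.read_camera("top")
f=np.mean([env.read_camera("top")["frame"].astype(float) for _ in range(4)],0)
x0,y0=195,170; S=4
crop=f[y0:y0+80,x0:x0+100]
sat=(np.max(crop,2)-crop[:,:,2]); 
gx=cv2.resize(sat,None,fx=1,fy=1)
val=crop[:,:,0]
# gold coverage per pixel: b low relative to r, with r high
g=np.clip((crop[:,:,0]-crop[:,:,2])/130,0,1)
cv2.imwrite("pics/gold.png",cv2.resize((g*255).astype(np.uint8),None,fx=8,fy=8,interpolation=cv2.INTER_CUBIC)[:600])
def hexp(cx,cy,yaw,af,z):
    r=af/np.sqrt(3);a=yaw+np.arange(6)*np.pi/3
    return np.c_[cx+r*np.cos(a),cy+r*np.sin(a),np.full(6,z)]
def render(p):
    cx,cy,ny,fy_=p
    K=8; im=np.zeros((80*K,100*K),np.uint8)
    for yaw,af,za,zb in((ny,32,52,64),(fy_,34,40,47)):
        q=proj(c,np.r_[hexp(cx,cy,yaw,af,za),hexp(cx,cy,yaw,af,zb)])
        q=((q-[x0,y0]+.5)*K-.5).astype(np.float32)
        h=cv2.convexHull(q); cv2.fillConvexPoly(im,np.round(h*16).astype(np.int32),255,shift=4)
    a=np.arange(0,2*np.pi,.1)
    q=proj(c,np.c_[cx+6*np.cos(a),cy+6*np.sin(a),np.full(len(a),80)])
    q=((q-[x0,y0]+.5)*K-.5).astype(np.float32)
    cv2.fillConvexPoly(im,np.round(cv2.convexHull(q)*16).astype(np.int32),0,shift=4)
    r=cv2.resize(im,(100,80),interpolation=cv2.INTER_AREA)/255.
    return cv2.GaussianBlur(r,(0,0),.5)
m=np.zeros((80,100));m[25:50,38:60]=1
def cost(p): return ((render(p)-g)**2*m).sum()
best=[]
for n in range(0,60,10):
  for fo in range(0,60,20):
    r=minimize(cost,[554.5,34,np.radians(n),np.radians(fo)],method="Nelder-Mead",options=dict(initial_simplex=np.array([[554.5,34,np.radians(n),np.radians(fo)]]+[[554.5+3*(i==0),34+3*(i==1),np.radians(n+8*(i==2)),np.radians(fo+10*(i==3))] for i in range(4)]),maxiter=300))
    best.append((r.fun,r.x[0],r.x[1],np.degrees(r.x[2])%60,np.degrees(r.x[3])%60))
for b in sorted(best)[:10]:print(np.round(b,2))
E
```

```text
[  5.55 555.34  34.58  14.11  11.89]
[  5.57 555.3   34.62  10.08  11.91]
[  5.57 555.31  34.62  10.08  11.86]
[  5.57 555.27  34.58  12.93  11.88]
[  5.6  555.33  34.59  14.05  14.71]
[  5.62 555.34  34.6   12.25  11.86]
[  5.66 555.17  34.63  12.66  13.56]
[  5.66 555.4   34.64  15.48  12.08]
[  5.68 555.3   34.56  13.24  12.5 ]
[  5.68 555.26  34.59  11.06  15.72]
```

View pics/gold.png

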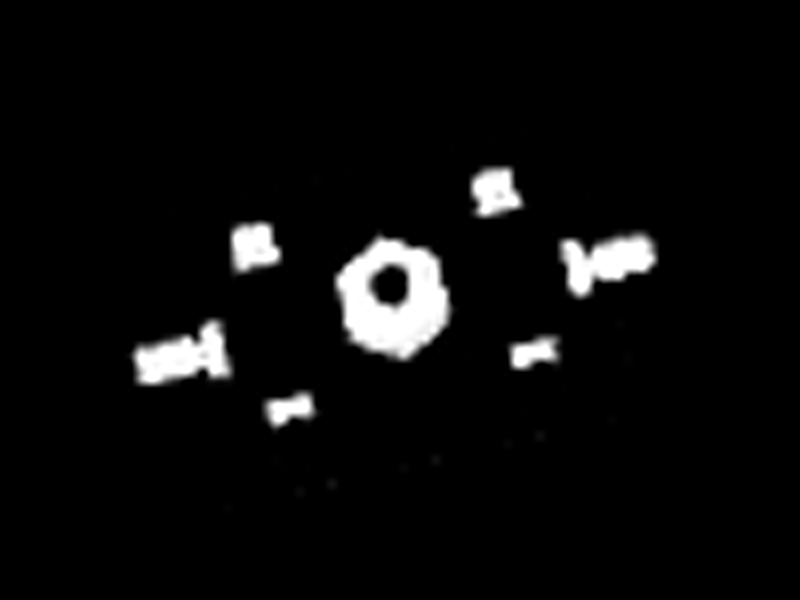

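>>> arm_command --deltas '[[[0,0.19,-0.35,0,-0.04],[0,0.19,-0.35,0,-0.04],[0,0.19,-0.35,0,-0.04],[0,0.19,-0.35,0,-0.04],[0,0.19,-0.35,0,-0.04],[0,0.19,-0.35,0,-0.04],[0,0.19,-0.35,0,-0.04],[0,0.19,-0.35,0,-0.04],[0,0.19,-0.35,0,-0.04],[0,0.19,-0.35,0,-0.04],[0,0.19,-0.35,0,-0.04],[0,0.19,-0.35,0,-0.04]]]'

```text
t: 1.45
eef_pos: [497.4, 131.4, 215.2]
tcp_rot: [3.137, 0.001, 2.317]
ft_force: [0.2, 0.5, 0.5]
opening: 1.0
```

>>> arm_command --deltas '[[[0,0.19,-0.32,-0.2,-0.01],[0,0.19,-0.32,-0.25,0],[0,0.17,-0.28,-0.25,0],[0,0,0,-0.1,0],[0,0,0,0,0],[0,0,0,0,0]]]'

```text
t: 1.95
eef_pos: [554.9, 32.5, 137.6]
tcp_rot: [3.132, 0.006, 2.298]
ft_force: [0.2, 0.5, -0.3]
opening: 1.001
```

```bash
cat > look.py <<'E'
from h import *
import cv2,sys
tag=sys.argv[1]; st=env.state()
np.set_printoptions(precision=3,suppress=True)
print(st["t"],st["eef_pos"],st["tcp_rot"],st["ft_force"],st["moment"],st["opening"],st["joints"][5])
x=np.array([float(a) for a in sys.argv[2:5]]) if len(sys.argv)>4 else st["eef_pos"]
for n in("top","side"):
    c=env.read_camera(n); f=c["frame"][:,:,::-1]
    p=proj(c,x)[0]; u,v=int(p[0]),int(p[1]); u0,v0=max(0,min(u-40,432)),max(0,min(v-40,304))
    z=cv2.resize(np.ascontiguousarray(f[v0:v0+80,u0:u0+80]),None,fx=7,fy=7,interpolation=cv2.INTER_CUBIC)
    print(n,"origin",u0,v0,"pt px in crop",(p-[u0,v0]+.5)*7-.5)
    cv2.imwrite(f"pics/{tag}_{n}.png",z)
E
python3 look.py a
```

```text
1.95 [554.927  32.549 137.556] [3.132 0.006 2.298] [ 0.239  0.482 -0.296] [0.046 0.004 0.007] 1.0006327975179947 -0.7913716717453553
top origin 203 161 pt px in crop [286.228 287.339]
side origin 201 138 pt px in crop [289.866 286.507]
```

View pics/a_top.png

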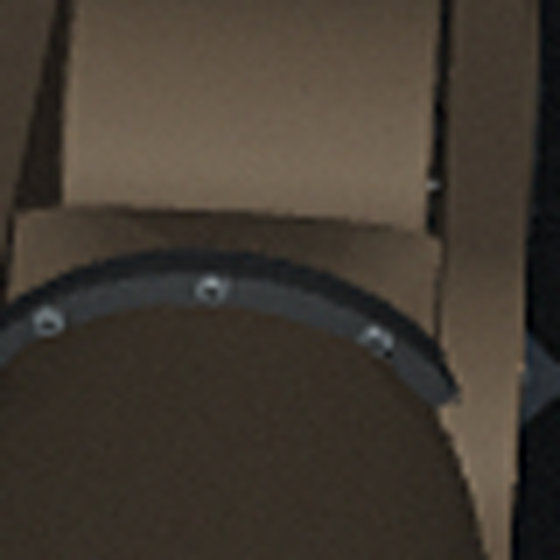

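View pics/a_side.png

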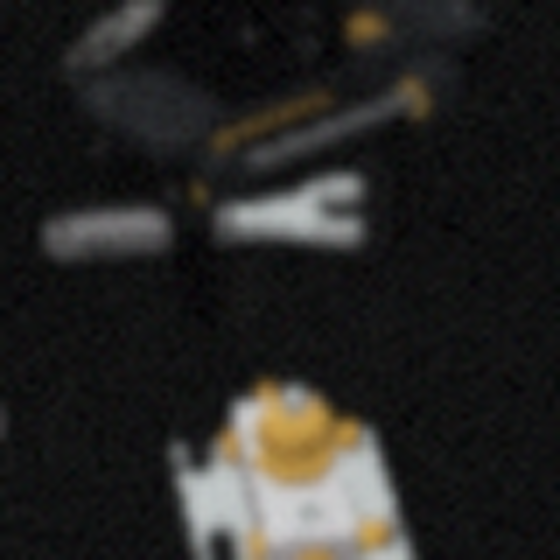

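```bash
python3 - <<'E'
import cv2,numpy as np
a=cv2.imread("pics/a_side.png"); cv2.imwrite("pics/a_side2.png",np.clip(a.astype(float)*5,0,255).astype(np.uint8))
E
```

```text
(no output)
```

View pics/a_side2.png

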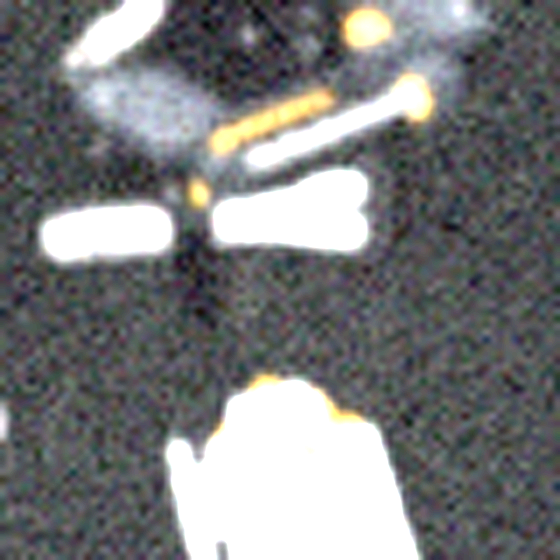

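>>> arm_command --deltas '[[[0,0,0,-0.25,0],[0,0,0,-0.25,0],[0,0,0,-0.2,0.01],[0,0,0.01,0,0]]]'

```text
t: 2.38
eef_pos: [556.4, 38.2, 72.4]
tcp_rot: [3.123, 0.014, 2.313]
ft_force: [-0.8, 0.4, -0.7]
opening: 0.999
```

```bash
python3 look.py b; python3 - <<'E'
import cv2,numpy as np
a=cv2.imread("pics/b_side.png"); cv2.imwrite("pics/b_side2.png",np.clip(255*(a/255.)**.4,0,255).astype(np.uint8))
E
```

```text
2.3833 [556.411  38.213  72.375] [3.123 0.014 2.313] [-0.811  0.388 -0.667] [-0.034  0.067 -0.006] 0.9993035673014055 -0.7975684551770245
top origin 201 165 pt px in crop [289.553 283.531]
side origin 202 154 pt px in crop [287.489 287.294]
```

View pics/b_side2.png

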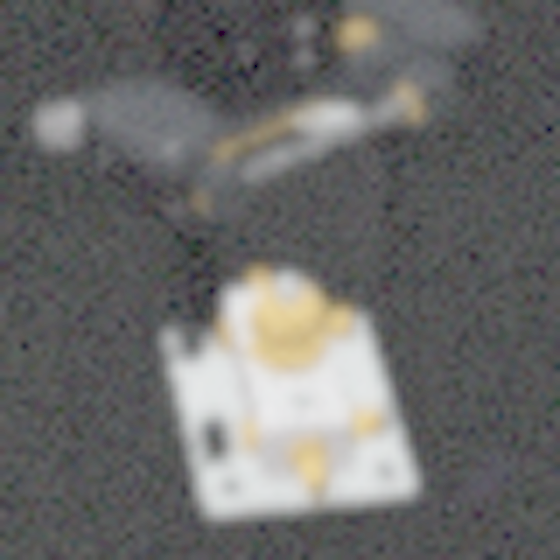

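```bash
cat > ov.py <<'E'
from h import *
import cv2,sys
tag=sys.argv[1]; st=env.state(); c=env.read_camera("side")
from scipy.spatial.transform import Rotation as Ro
R=Ro.from_euler("xyz",st["tcp_rot"]).as_matrix(); p0=np.array(st["eef_pos"])
o=float(sys.argv[2]) if len(sys.argv)>2 else 47.5*st["opening"]
p=proj(c,p0)[0];u0,v0=int(p[0])-40,int(p[1])-40
z=cv2.resize(np.ascontiguousarray(c["frame"][v0:v0+80,u0:u0+80,::-1]),None,fx=7,fy=7,interpolation=cv2.INTER_CUBIC)
z=(255*(z/255.)**.4).astype(np.uint8)
for s in(-1,1):
    q=[p0+R@np.array([a,s*b,0]) for a,b in((-10,o),(10,o),(10,o+12),(-10,o+12))]
    q=((proj(c,q)-[u0,v0]+.5)*7-.5)
    cv2.polylines(z,[q.round().astype(np.int32)],True,(0,0,255),1)
cv2.imwrite(f"pics/{tag}.png",z)
E
python3 ov.py b_ov
```

```text
(no output)
```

View pics/b_ov.png

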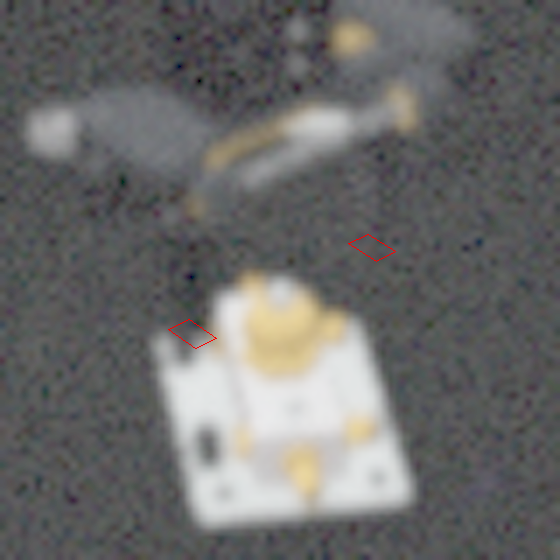

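>>> arm_command --deltas '[[[0,-0.02,-0.06,-0.1,0],[0,0,0,-0.05,0],[0,0,0,0,0]]]'

```text
t: 2.78
eef_pos: [557.6, 32.0, 63.4]
tcp_rot: [3.116, 0.022, 2.313]
ft_force: [-0.6, 0.8, 0.9]
opening: 1.001
```

>>> arm_command --deltas '[[[0,-0.04,0.03,-0.1,0],[0,-0.02,0.02,-0.08,0]]]'

```text
t: 2.95
eef_pos: [552.8, 36.5, 46.8]
tcp_rot: [3.113, 0.025, 2.312]
ft_force: [-0.2, -0.2, -0.4]
opening: 0.999
```

```bash
python3 -c "
from cell import env
s=env.state();print(s)"
```

```text
{'t': 2.95, 'joints': array([-0.054988  ,  0.60927584,  1.91187326,  0.00600644,  0.58270672,
       -0.8011104 ]), 'qvel': array([ 0.03446123,  0.11865282,  0.08429605, -0.00234179, -0.2405764 ,
        0.0398288 ]), 'tau': array([-4.56118835e-01, -6.00520420e+01, -1.63368362e+01,  2.20848183e-02,
        2.55771456e-01, -6.07610936e-02]), 'eef_pos': array([552.79614456,  36.47186712,  46.78562495]), 'tcp_rot': array([3.11282306, 0.02465952, 2.31161109]), 'ft_force': array([-0.21159364, -0.24970546, -0.36137945]), 'moment': array([-0.03849445,  0.05230865, -0.0365929 ]), 'opening': 0.9990406182909142}
```

>>> arm_command --deltas '[[[0,0.02,-0.02,0.03,0],[0,0,0,0.01,0],[0,0,0,0,0]]]'

```text
t: 3.2
eef_pos: [554.5, 34.4, 50.4]
tcp_rot: [3.114, 0.023, 2.312]
ft_force: [-0.1, -1.1, -0.1]
opening: 0.998
```

>>> arm_command --deltas '[[[0.5,0,0,-0.01,0],[0.6,0,0,0,0],[0.65,0,0,0,0],[0.7,0,0,0,0]]]'

```text
t: 3.53
eef_pos: [555.5, 34.1, 50.5]
tcp_rot: [3.113, 0.025, 2.311]
ft_force: [-0.8, -0.0, -1.3]
opening: 0.773
```

>>> arm_command --deltas '[[[0.7,0,0,-0.01,0],[0.7,0,0,0,0],[0.7,0,0,0,0],[0.7,0,0,0,0],[0.7,0,0,0,0],[0.7,0,0,0,0]]]'

```text
t: 4.03
eef_pos: [555.6, 34.1, 49.6]
tcp_rot: [3.113, 0.025, 2.311]
ft_force: [-0.3, -0.9, 0.2]
opening: 0.353
```

>>> arm_command --deltas '[[[1,0,0,0,0],[1,0,0,0,0],[1,0,0,0,0],[1,0,0,0,0]]]'

```text
t: 4.37
eef_pos: [555.9, 34.4, 49.6]
tcp_rot: [3.112, 0.025, 2.311]
ft_force: [1.0, 0.4, 0.3]
opening: 0.334
```

```bash
python3 -c "
from cell import env
s=env.state();print(s['t'],s['eef_pos'],s['tcp_rot'],s['ft_force'],s['moment'],s['opening'])"; python3 ov.py c
```

```text
4.3667 [555.94600645  34.40817845  49.61454829] [3.11174237 0.025287   2.31129751] [0.99676218 0.41092586 0.34041034] [ 0.02377021 -0.08622284 -0.0496404 ] 0.3340946063940634
```

View pics/c.png

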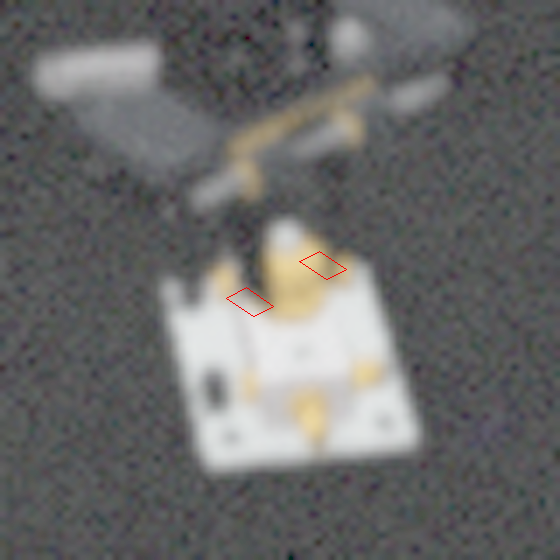

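>>> arm_command --deltas '[[[1,0,0,0,-0.08],[1,0,0,0,-0.08],[1,0,0,0,-0.08],[1,0,0,0,-0.08],[1,0,0,0,0]]]'

```text
t: 4.83
eef_pos: [555.9, 34.3, 49.5]
tcp_rot: [3.112, 0.025, 2.05]
ft_force: [0.1, 0.1, 0.2]
opening: 0.335
```

```bash
cat > s.py <<'E'
from cell import env
import numpy as np
np.set_printoptions(precision=3,suppress=True)
s=env.state();print(s['t'],s['eef_pos'],s['tcp_rot'],np.degrees(s['tcp_rot'][2]),s['ft_force'],s['moment'],s['opening'],s['joints'][5])
E
python3 s.py
```

```text
4.8333 [555.925  34.347  49.544] [3.112 0.025 2.05 ] 117.44563677424067 [0.116 0.118 0.165] [ 0.001  0.016 -0.108] 0.33450244140891555 -0.5229079978845409
```

>>> arm_command --deltas '[[[1,0,0,0,-0.06],[1,0,0,0,-0.06],[1,0,0,0,-0.06]]]'

```text
t: 5.08
eef_pos: [555.9, 34.3, 49.5]
tcp_rot: [3.112, 0.026, 1.911]
ft_force: [1.6, 1.9, -0.3]
opening: 0.335
```

```bash
python3 s.py
```

```text
5.0833 [555.913  34.276  49.502] [3.112 0.026 1.911] 109.5077579989657 [ 1.563  1.858 -0.258] [0.134 0.039 0.079] 0.33520266619827643 -0.3738372206105793
```

>>> arm_command --deltas '[[[1,0,0,0,-0.05],[1,0,0,0,-0.05],[1,0,0,0,-0.05]]]'

```text
t: 5.33
eef_pos: [555.9, 34.3, 49.5]
tcp_rot: [3.112, 0.026, 1.795]
ft_force: [1.3, 1.3, -0.8]
opening: 0.33
```

```bash
python3 s.py
```

```text
5.3333 [555.893  34.257  49.451] [3.112 0.026 1.795] 102.825595771983 [ 1.284  1.266 -0.79 ] [0.047 0.014 0.094] 0.3298309864909804 -0.24870131295001627
```

>>> arm_command --deltas '[[[1,0,0,0,-0.05],[1,0,0,0,-0.05],[1,0,0,0,-0.05]]]'

```text
t: 5.58
eef_pos: [555.9, 34.2, 49.4]
tcp_rot: [3.112, 0.026, 1.678]
ft_force: [1.9, -0.1, -1.1]
opening: 0.335
```

```bash
python3 s.py
```

```text
5.5833 [555.88   34.198  49.432] [3.112 0.026 1.678] 96.17066208393152 [ 1.926 -0.105 -1.112] [ 0.134 -0.071  0.114] 0.33535303254718113 -0.1248143932371745
```

>>> arm_command --deltas '[[[1,0,0,0,-0.05],[1,0,0,0,-0.05],[1,0,0,0,-0.05]]]'

```text
t: 5.83
eef_pos: [555.8, 34.2, 49.4]
tcp_rot: [3.113, 0.026, 1.562]
ft_force: [1.5, 0.4, -0.8]
opening: 0.332
```

```bash
python3 s.py
```

```text
5.8333 [555.828  34.175  49.363] [3.113 0.026 1.562] 89.5115781859404 [ 1.505  0.41  -0.791] [0.055 0.053 0.1  ] 0.3317466296932156 -0.0016737351274200406
```

>>> arm_command --deltas '[[[1,0,0,0,-0.05],[1,0,0,0,-0.05],[1,0,0,0,-0.05]]]'

```text
t: 6.08
eef_pos: [555.8, 34.1, 49.3]
tcp_rot: [3.113, 0.026, 1.447]
ft_force: [0.9, 0.9, -0.2]
opening: 0.338
```

```bash
python3 s.py
```

```text
6.0833 [555.839  34.121  49.34 ] [3.113 0.026 1.447] 82.92934920495514 [ 0.919  0.883 -0.232] [0.121 0.026 0.455] 0.3382097642504677 0.11975778410436627
```

>>> arm_command --deltas '[[[1,0,0,0,-0.02],[1,0,0,0,0]]]'

```text
t: 6.25
eef_pos: [555.8, 34.2, 49.3]
tcp_rot: [3.113, 0.026, 1.434]
ft_force: [1.0, 0.9, 0.1]
opening: 0.332
```

```bash
python3 s.py
```

```text
6.25 [555.827  34.154  49.34 ] [3.113 0.026 1.434] 82.19004023492873 [0.98  0.938 0.127] [0.122 0.015 0.308] 0.3316189816396117 0.1339918060580677
```

>>> arm_command --deltas '[[[1,0,0,0,-0.03],[1,0,0,0,-0.01]]]'

```text
t: 6.42
eef_pos: [555.8, 34.1, 49.3]
tcp_rot: [3.113, 0.027, 1.405]
ft_force: [0.0, 1.1, -1.1]
opening: 0.332
```

```bash
python3 s.py
```

```text
6.4167 [555.822  34.124  49.347] [3.113 0.027 1.405] 80.49915361872921 [ 0.003  1.09  -1.141] [ 0.071 -0.009  0.434] 0.3317746607904913 0.16518604643476986
```

>>> arm_command --deltas '[[[1,0,0,0,0],[1,0,0,0,0],[0.3,0,0,0,0],[0,0,0,0,0],[0,0,0,0,0],[0,0,0,0,0]]]'

```text
t: 6.92
eef_pos: [555.5, 33.9, 49.3]
tcp_rot: [3.114, 0.026, 1.405]
ft_force: [0.2, -0.4, -0.2]
opening: 0.554
```

```bash
python3 s.py
```

```text
6.9167 [555.45   33.923  49.291] [3.114 0.026 1.405] 80.48607817355294 [ 0.163 -0.377 -0.219] [-0.016  0.05   0.026] 0.5540958785380808 0.16429857314973148
```

>>> arm_command --deltas '[[[0,0,0,0.2,0],[0,0,0,0.35,0],[0,0,0,0.35,0.1],[0,-0.07,0.25,0.1,0.155],[0,-0.07,0.25,0,0.155],[0,-0.07,0.25,0,0.155],[0,-0.07,0.25,0,0.155],[0,-0.07,0.25,0,0.155],[0,-0.07,0.25,0,0.155],[0,-0.07,0.25,0,0.155],[0,-0.07,0.25,0,0.155],[0,-0.07,0.25,0,0.155]]]'

```text
t: 7.92
eef_pos: [489.1, 263.5, 154.9]
tcp_rot: [3.113, 0.03, 2.606]
ft_force: [0.3, 1.7, 1.0]
opening: 1.004
```

```bash
python3 s.py; python3 - <<'E'
from h import *
import cv2
c=env.read_camera("top");f=c["frame"][:,:,::-1]
cv2.imwrite("pics/d.png",cv2.resize(f[165:265,180:310],None,fx=6,fy=6,interpolation=cv2.INTER_CUBIC))
E
```

```text
7.9167 [489.067 263.501 154.865] [3.113 0.03  2.606] 149.30133259119293 [0.317 1.686 0.973] [-0.043  0.039  0.006] 1.0035585645629888 -0.6519367241385493
```

View pics/d.png

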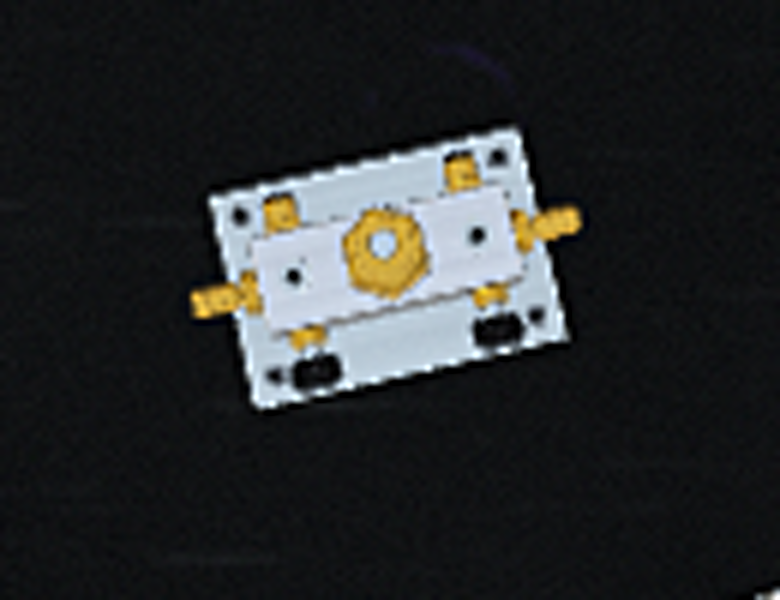

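```bash
cat > fit.py <<'E'
from h import *
import cv2
c=env.read_camera("top"); f=np.mean([c["frame"].astype(float)]+[env.read_camera("top")["frame"].astype(float) for _ in range(3)],0)
x0,y0=195,170
crop=f[y0:y0+80,x0:x0+100]; g=np.clip((crop[:,:,0]-crop[:,:,2])/130,0,1)
def hexp(cx,cy,yaw,af,z):
    r=af/np.sqrt(3);a=yaw+np.arange(6)*np.pi/3
    return np.c_[cx+r*np.cos(a),cy+r*np.sin(a),np.full(6,z)]
def render(cx,cy,ny,fy_):
    K=8; im=np.zeros((80*K,100*K),np.uint8)
    for yaw,af,za,zb in((ny,32,52,64),(fy_,34,40,47)):
        q=proj(c,np.r_[hexp(cx,cy,yaw,af,za),hexp(cx,cy,yaw,af,zb)]); q=((q-[x0,y0]+.5)*K-.5).astype(np.float32)
        cv2.fillConvexPoly(im,np.round(cv2.convexHull(q)*16).astype(np.int32),255,shift=4)
    a=np.arange(0,2*np.pi,.1)
    q=proj(c,np.c_[cx+6*np.cos(a),cy+6*np.sin(a),np.full(len(a),80)]); q=((q-[x0,y0]+.5)*K-.5).astype(np.float32)
    cv2.fillConvexPoly(im,np.round(cv2.convexHull(q)*16).astype(np.int32),0,shift=4)
    return cv2.GaussianBlur(cv2.resize(im,(100,80),interpolation=cv2.INTER_AREA)/255.,(0,0),.5)
m=np.zeros((80,100));m[25:50,38:60]=1
for n in range(0,60,4):
    b=min((((render(cx,cy,np.radians(n),np.radians(fo))-g)**2*m).sum(),cx,cy,fo) for cx in(554.5,555.3,556) for cy in (34,34.6,35.2) for fo in(12,42))
    print(n,np.round(b,2))
E
python3 fit.py; python3 s.py
```

```text
0 [  7.84 555.3   34.6   12.  ]
4 [  7.14 555.3   34.6   12.  ]
8 [  6.62 555.3   34.6   12.  ]
12 [  6.35 555.3   34.6   12.  ]
16 [  6.07 555.3   34.6   12.  ]
20 [  5.89 555.3   34.6   12.  ]
24 [  6.42 555.3   34.6   12.  ]
28 [  7.21 555.3   34.6   12.  ]
32 [  7.99 555.3   34.6   12.  ]
36 [  8.54 555.3   34.6   12.  ]
40 [  8.94 555.3   34.6   12.  ]
44 [  9.33 555.3   34.6   12.  ]
48 [  9.51 555.3   34.6   12.  ]
52 [  9.31 555.3   34.6   12.  ]
56 [  8.7 555.3  34.6  12. ]
8.1667 [489.681 261.919 154.687] [3.113 0.03  2.598] 148.85080268726912 [-0.59   0.362  0.666] [-0.058 -0.017 -0.016] 1.0034292435802028 -0.6466549828541606
```

>>> arm_command --deltas '[[[0,-0.02,0.08,-0.1,0.155],[0,-0.02,0.08,-0.15,0.155],[0,-0.02,0.08,-0.15,0.155],[0,-0.02,0.08,-0.15,0.155],[0,-0.02,0.05,-0.15,0.155],[0,0,0,-0.1,0.155],[0,0,0,-0.05,0.05],[0,0,0,0,0]]]'

```text
t: 8.83
eef_pos: [483.8, 291.0, 66.9]
tcp_rot: [3.11, 0.031, -2.906]
ft_force: [-0.5, 0.6, 0.1]
opening: 0.998
```

```bash
python3 ov.py e; python3 s.py;python3 - <<'E'
from h import *
import cv2
c=env.read_camera("top");f=c["frame"][:,:,::-1]
cv2.imwrite("pics/e_top.png",cv2.resize(f[185:275,95:185],None,fx=6.5,fy=6.5,interpolation=cv2.INTER_CUBIC))
E
```

```text
8.8833 [483.956 291.037  67.383] [ 3.11   0.031 -2.908] -166.62570983897578 [-0.661  0.124 -0.545] [ 0.007  0.003 -0.049] 0.9985016380914564 -1.4253836850440702
```

View pics/e.png

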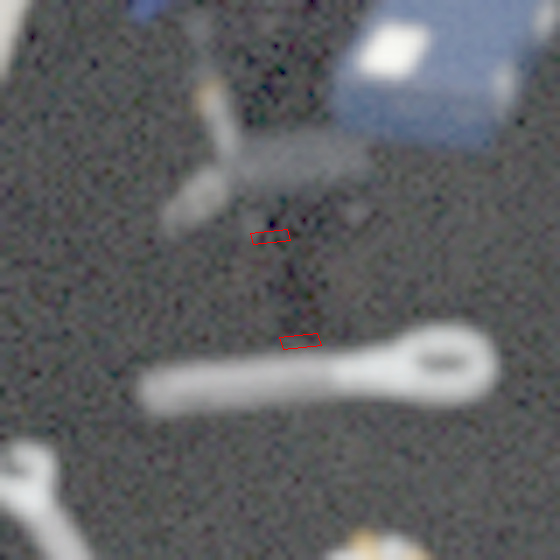

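View pics/e_top.png

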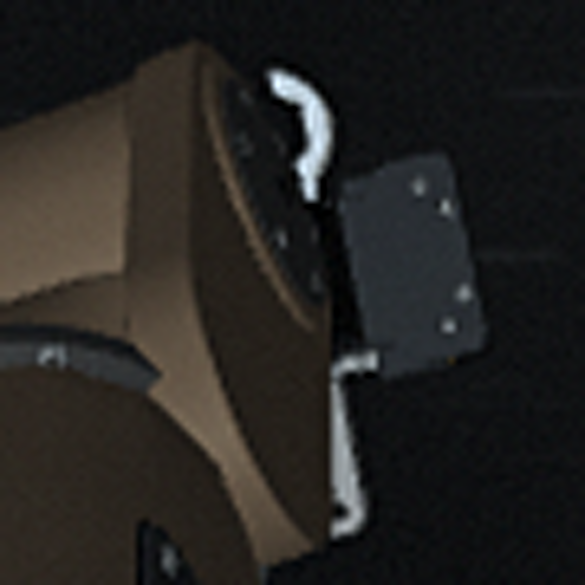

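>>> arm_command --deltas '[[[0,-0.03,0.05,-0.15,0],[0,-0.01,0.04,-0.2,0],[0,0,0.01,-0.15,0],[0,0,0,0,0]]]'

```text
t: 9.27
eef_pos: [483.1, 300.3, 20.2]
tcp_rot: [3.109, 0.039, -2.924]
ft_force: [0.9, 0.1, 0.3]
opening: 1.0
```

>>> arm_command --deltas '[[[0,-0.02,0,-0.1,0.02],[0,0,0,-0.06,0],[0,0,0,0,0]]]'

```text
t: 9.52
eef_pos: [482.2, 299.9, 5.1]
tcp_rot: [3.108, 0.041, -2.911]
ft_force: [0.8, 0.0, 0.2]
opening: 1.002
```

>>> arm_command --deltas '[[[0.5,0,0,-0.02,0],[0.75,0,0,0,0],[0.75,0,0,0,0],[0.75,0,0,0,0],[0.75,0,0,0,0],[0.75,0,0,0,0],[0.75,0,0,0,0],[0.75,0,0,0,0],[0.75,0,0,0,0]]]'

```text
t: 10.27
eef_pos: [483.4, 300.0, 5.4]
tcp_rot: [3.108, 0.045, -2.913]
ft_force: [-0.4, 0.7, 0.2]
opening: 0.424
```

>>> arm_command --deltas '[[[0.9,-0.01,0,-0.03,0],[1,0,0,-0.01,0],[1,0,0,0,0],[1,0,0,0,0],[1,0,0,0,0],[1,0,0,0,0]]]'

```text
t: 10.77
eef_pos: [482.4, 300.0, 1.1]
tcp_rot: [3.108, 0.045, -2.912]
ft_force: [-0.6, -0.4, 1.2]
opening: 0.198
```

```bash
python3 s.py
```

```text
10.7667 [482.372 300.019   1.108] [ 3.108  0.045 -2.912] -166.87116297849468 [-0.596 -0.427  1.192] [-0.014  0.052  0.081] 0.19834387847092758 -1.4174033344363095
```

>>> arm_command --deltas '[[[1,0,0,0.1,0],[1,0,0,0.3,0],[1,0,0,0.35,0],[1,0,0,0.25,0],[1,0,0,0,0]]]'

```text
t: 11.18
eef_pos: [480.3, 299.1, 104.9]
tcp_rot: [3.109, 0.039, -2.913]
ft_force: [0.9, -0.1, -0.6]
opening: 0.199
```

```bash
python3 s.py; python3 ov.py f; python3 - <<'E'
from h import *
import cv2
c=env.read_camera("top");f=c["frame"][:,:,::-1]
cv2.imwrite("pics/f_top.png",cv2.resize(f[170:280,85:195],None,fx=5.4,fy=5.4,interpolation=cv2.INTER_CUBIC))
E
```

```text
11.1833 [480.33  299.085 104.917] [ 3.109  0.039 -2.913] -166.90657315554571 [ 0.932 -0.074 -0.579] [ 0.124  0.014 -0.035] 0.19948812936471969 -1.3988016731009447
```

View pics/f.png

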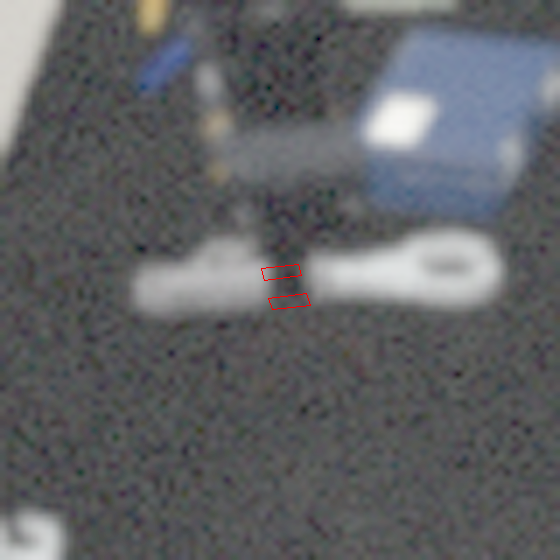

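View pics/f_top.png

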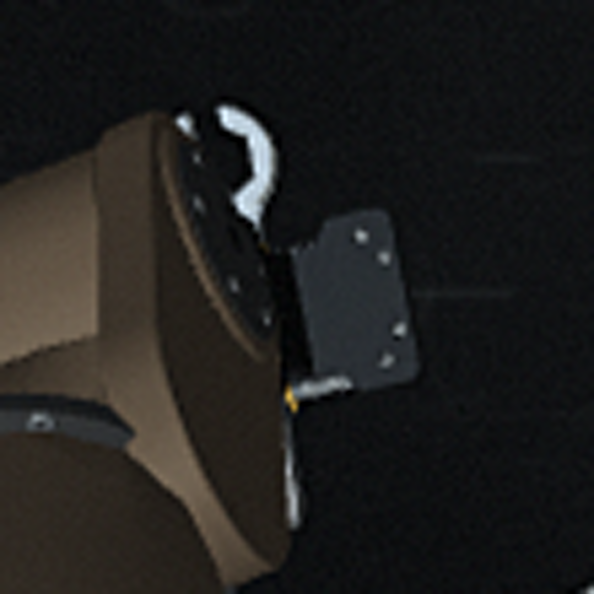

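```bash
python3 - <<'E'
from h import *
c=env.read_camera("side");st=env.state();p0=np.array(st["eef_pos"])
psi=st["tcp_rot"][2]+np.pi; d=np.array([np.cos(psi),np.sin(psi),0])
p=proj(c,p0)[0];u0,v0=int(p[0])-40,int(p[1])-40
for g in (13,17,21):
  for name,x in(("tail",-59),("neck",42),("jaw",105),("tip",131.5)):
    print(g,name,((proj(c,p0+d*(x-g)+[0,0,4])[0]-[u0,v0]+.5)*7-.5).round(0))
print("dv per mm z",(proj(c,p0+[0,0,10])-proj(c,p0))*.7)
E
```

```text
13 tail [151. 293.]
13 neck [343. 277.]
13 jaw [462. 267.]
13 tip [511. 263.]
17 tail [144. 293.]
17 neck [336. 277.]
17 jaw [454. 268.]
17 tip [503. 264.]
21 tail [136. 294.]
21 neck [328. 278.]
21 jaw [447. 268.]
21 tip [496. 264.]
dv per mm z [[-0.04643112 -1.69020994]]
```

>>> arm_command --deltas '[[[1,0,-0.2,0,0.02],[1,0,-0.35,0,0.02],[1,0,-0.35,0,0.02],[1,0,-0.35,0,0.02],[1,0,-0.35,0,0.02],[1,0,-0.35,0,0.02],[1,0,-0.35,0,0.02],[1,0,-0.35,0,0.02],[1,0,-0.2,0,0],[1,0,0,0,0]]]'

```text
t: 12.17
eef_pos: [469.6, 2.3, 86.3]
tcp_rot: [3.104, 0.011, -2.776]
ft_force: [-0.3, -1.3, -0.7]
opening: 0.199
```

```bash
python3 s.py
```

```text
12.1667 [469.56    2.317  86.255] [ 3.104  0.011 -2.776] -159.06440632866622 [-0.318 -1.272 -0.702] [ 0.052 -0.023 -0.01 ] 0.19855914295976393 -2.1490031935617084
```

>>> arm_command --deltas '[[[1,0.02,0,0.1,0],[1,0.02,0,0.1,0],[1,0,0,0,0]]]'

```text
t: 12.42
eef_pos: [471.3, 1.1, 102.6]
tcp_rot: [3.099, 0.003, -2.781]
ft_force: [-0.5, 0.3, -1.6]
opening: 0.198
```

```bash
python3 look.py g 555 34 90
```

```text
12.4167 [471.255   1.131 102.634] [ 3.099  0.003 -2.781] [-0.543  0.261 -1.645] [0.014 0.006 0.03 ] 0.19765467975799317 -2.1401290508433464
top origin 203 164 pt px in crop [286.025 287.148]
side origin 202 150 pt px in crop [283.699 288.602]
```

View pics/g_top.png

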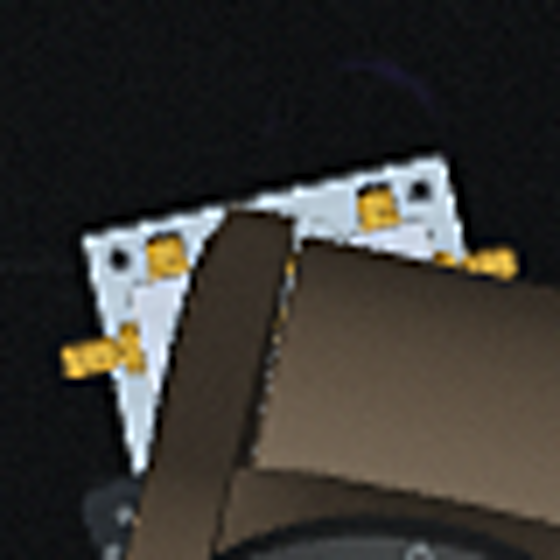

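View pics/g_side.png

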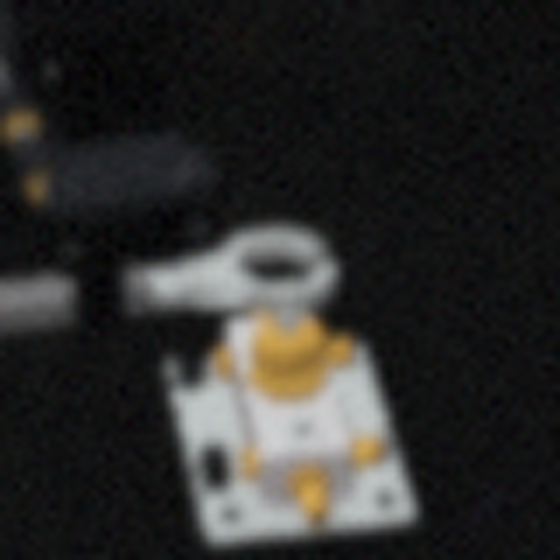

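```bash
python3 - <<'E'
from h import *
import cv2
fs=[env.read_camera("side") for _ in range(6)];c=fs[0]
f=np.mean([a["frame"].astype(float) for a in fs],0)
np.save("g.npy",f)
u0,v0=215,175
z=cv2.resize(f[v0:v0+45,u0:u0+60,::-1],None,fx=13,fy=13,interpolation=cv2.INTER_CUBIC)
st=env.state();p0=np.array(st["eef_pos"]);psi=st["tcp_rot"][2]+np.pi;d=np.array([np.cos(psi),np.sin(psi),0])
j=p0+87.9*d; print(p0,np.degrees(psi),j)
a=np.arange(0,6.3,.1)
for zz,col in((93,(0,0,255)),(104,(0,255,0))):
    q=np.c_[j[0]+26.5*np.cos(a),j[1]+26.5*np.sin(a),np.full(len(a),zz)]
    cv2.polylines(z,[np.round((proj(c,q)-[u0,v0]+.5)*13-.5).astype(np.int32)],True,col,1)
for zz,r,col in((80,6,(255,0,0)),(71,13.5,(255,0,255)),):
    q=np.c_[555.5+r*np.cos(a),34.4+r*np.sin(a),np.full(len(a),zz)]
    cv2.polylines(z,[np.round((proj(c,q)-[u0,v0]+.5)*13-.5).astype(np.int32)],True,col,1)
cv2.imwrite("pics/g2.png",np.clip(z,0,255).astype(np.uint8))
E
```

```text
[470.90715647   1.32561091 102.34240138] 20.712208660549187 [553.12606438  32.4135697  102.34240138]
```

View pics/g2.png

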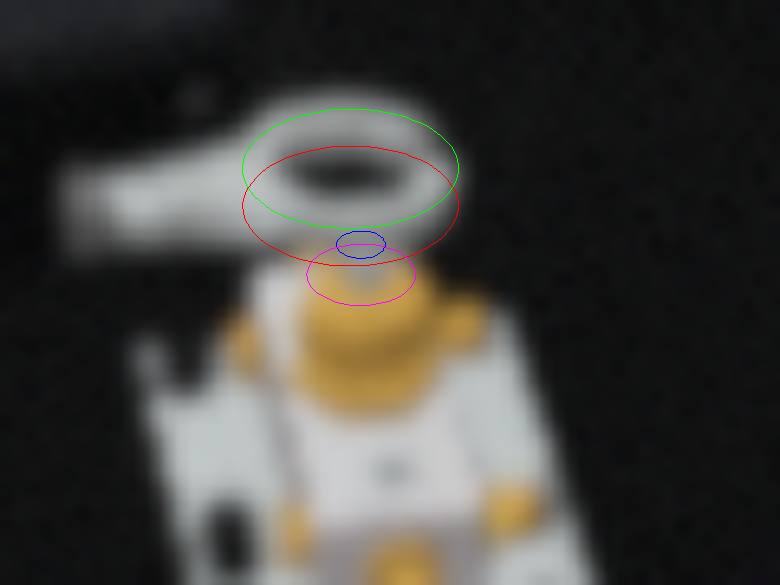

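```bash
python3 - <<'E'
from h import *
import cv2
f=np.load("g.npy"); c=env.read_camera("side")
u0,v0=165,170
z=cv2.resize(f[v0:v0+55,u0:u0+110,::-1],None,fx=7,fy=7,interpolation=cv2.INTER_CUBIC)
st=env.state();p0=np.array(st["eef_pos"]);psi=st["tcp_rot"][2]+np.pi;d=np.array([np.cos(psi),np.sin(psi),0]);n=np.array([-d[1],d[0],0])
print(p0)
for zu,col in((p0[2]-1,(0,255,0)),):
  # handle edges top
  for yy,zz in((9.5,13),(-9.5,13),(-9.5,0)):
    q=np.array([p0+d*(x-17.1)+n*yy+[0,0,zu+zz-p0[2]] for x in(-59,42)])
    cv2.polylines(z,[np.round((proj(c,q)-[u0,v0]+.5)*7-.5).astype(np.int32)],False,col,1)
  a=np.arange(0,6.3,.1)
  j=p0+87.9*d
  for zz,r in((0,26.5),(11,26.5),(11,18)):
    q=np.c_[j[0]+r*np.cos(a),j[1]+r*np.sin(a),np.full(len(a),zu+zz)]
    cv2.polylines(z,[np.round((proj(c,q)-[u0,v0]+.5)*7-.5).astype(np.int32)],True,col,1)
  for zz,r in((80,6),(71,13.5),(64,18),(52,18)):
    q=np.c_[555.6+r*np.cos(a),34.3+r*np.sin(a),np.full(len(a),zz)]
    cv2.polylines(z,[np.round((proj(c,q)-[u0,v0]+.5)*7-.5).astype(np.int32)],True,(0,0,255),1)
cv2.imwrite("pics/g3.png",np.clip(z,0,255).astype(np.uint8))
E
```

```text
[470.93752957   1.25594552 102.45366847]
```

View pics/g3.png

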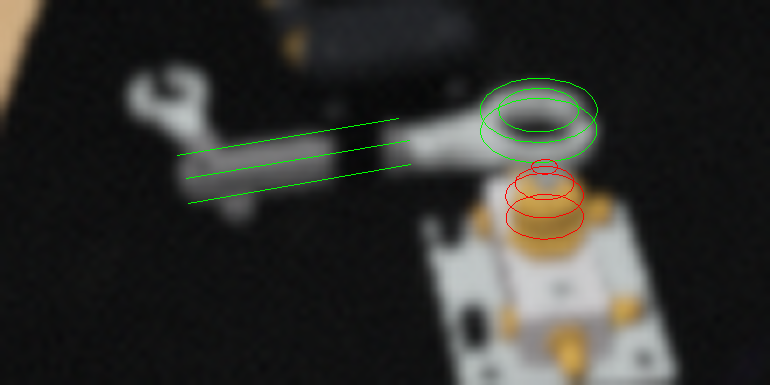

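```bash
cat > fs.py <<'E'
from h import *
import cv2
from scipy.optimize import minimize
c=env.read_camera("side")
np.set_printoptions(precision=2,suppress=True)
K=8
def hexp(cx,cy,yaw,af,z):
    r=af/np.sqrt(3);a=yaw+np.arange(6)*np.pi/3
    return np.c_[cx+r*np.cos(a),cy+r*np.sin(a),np.full(6,z)]
def circ(cx,cy,r,z):
    a=np.arange(0,6.28,.1);return np.c_[cx+r*np.cos(a),cy+r*np.sin(a),np.full(len(a),z)]
def fill(im,pts,o,v=255):
    q=((proj(c,pts)-o+.5)*K-.5).astype(np.float32)
    cv2.fillConvexPoly(im,np.round(cv2.convexHull(q)*16).astype(np.int32),v,shift=4)
# nut
f=cv2.imread("pics/side0.png")[:,:,::-1].astype(float)
o=np.array([225,180]);H,W=40,40
cr=f[o[1]:o[1]+H,o[0]:o[0]+W]; g=np.clip((cr[:,:,0]-cr[:,:,2])/120,0,1)
def rn(p):
    im=np.zeros((H*K,W*K),np.uint8);x,y=p
    fill(im,np.r_[hexp(x,y,np.radians(12),34,40),hexp(x,y,np.radians(12),34,47)],o)
    fill(im,np.r_[hexp(x,y,np.radians(12),32,52),hexp(x,y,np.radians(12),32,64),circ(x,y,13.5,68),circ(x,y,12,71)],o)
    fill(im,np.r_[circ(x,y,6,71),circ(x,y,6,80)],o,0)
    return cv2.GaussianBlur(cv2.resize(im,(W,H),interpolation=cv2.INTER_AREA)/255.,(0,0),.6)
m=np.zeros((H,W));q=proj(c,[555.6,34.3,58])[0]-o
m[int(q[1])-9:int(q[1])+10,int(q[0])-7:int(q[0])+8]=1
yy,xx=np.mgrid[:H,:W]
def cost(p): return ((rn(p)-g)**2*m).sum()
r=minimize(cost,[555.6,34.3],method="Nelder-Mead",options=dict(initial_simplex=[[550,30],[560,30],[555,40]]))
print("nut apparent",r.x,r.fun,cost([555.6,34.3]))
E
python3 fs.py
cat > fw.py <<'E'
from fs import *
fr=[env.read_camera("side")["frame"].astype(float) for _ in range(3)]
f=np.mean(fr,0) ; st=env.state()
p0=np.array(st["eef_pos"]);psi=st["tcp_rot"][2]+np.pi
q=proj(c,p0+[40,0,0])[0]; o=(q-[60,35]).astype(int);H,W=70,120
cr=f[o[1]:o[1]+H,o[0]:o[0]+W]; g=np.clip((cr.min(2)-25)/130,0,1)
def rw(x,y,zu,t,psi=psi):   # jaw centre x,y, underside z at jaw, pitch t
    d=np.array([np.cos(psi),np.sin(psi),0]);n=np.array([-d[1],d[0],0])
    P=lambda a,b,zz: np.array([x,y,zu])+d*a+n*b+np.array([0,0,zz-a*np.sin(t)])
    im=np.zeros((H*K,W*K),np.uint8)
    ring=[P(26.5*np.cos(a),26.5*np.sin(a),zz) for a in np.arange(0,6.28,.1) for zz in(0,11)]
    fill(im,np.array(ring),o)
    # hole = intersection of top and bottom openings
    h=[]
    for zz in(0,11):
        t_=np.zeros_like(im);fill(t_,np.array([P(19.7*np.cos(a),19.7*np.sin(a),zz) for a in np.arange(6)*np.pi/3]),o);h.append(t_)
    im[(h[0]>0)&(h[1]>0)]=0
    sl=[]
    for zz in(0,11):
        t_=np.zeros_like(im);fill(t_,np.array([P(a,b,zz) for a in(10,30) for b in(-7.5,7.5)]),o);sl.append(t_)
    im[(sl[0]>0)&(sl[1]>0)]=0
    return cv2.GaussianBlur(cv2.resize(im,(W,H),interpolation=cv2.INTER_AREA)/255.,(0,0),.6)
d=np.array([np.cos(psi),np.sin(psi)])
j=p0[:2]+87.9*d; zu=p0[2]-1
E
echo
```

```text
nut apparent [557.33  36.48] 6.732888375697173 9.090844607233233
```

```bash
cat >> fw.py <<'E'
m=np.zeros((H,W));qq=proj(c,[j[0],j[1],zu+6])[0]-o
print("q",qq,"j",j,p0)
m[int(qq[1])-9:int(qq[1])+3,int(qq[0])-6:int(qq[0])+12]=1
for dz in(0,-2,-4):
    co=lambda p:((rw(p[0],p[1],zu+dz,0)-g)**2*m).sum()
    r=minimize(co,j,method="Nelder-Mead",options=dict(initial_simplex=[j+[-4,-4],j+[4,-3],j+[0,6]]))
    print(dz,"jaw apparent",r.x,r.fun,co(j))
v=np.hstack([g,rw(*j,zu,0),g*m]);cv2.imwrite("pics/fw.png",cv2.resize((np.clip(v,0,1)*255).astype(np.uint8),None,fx=2.2,fy=2.2))
E
python3 fw.py
```

```text
nut apparent [557.33  36.48] 6.732888375697173 9.090844607233233
q [74.5  29.49] j [553.3   32.15] [471.07   1.09 102.68]
0 jaw apparent [551.03  25.52] 2.033714596017743 12.40925895228228
-2 jaw apparent [551.04  28.56] 1.9908495646545288 6.2220501637935515
-4 jaw apparent [550.8   31.51] 1.9707490073123815 3.620537490708173
```

View pics/fw.png

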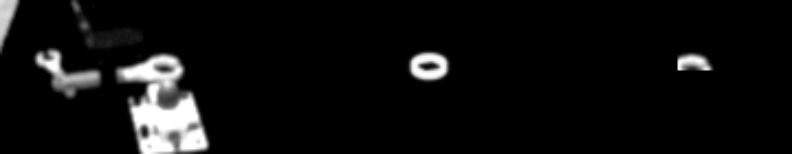

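```bash
sed -i '/^m=np/,$d' fw.py; cat >> fw.py <<'E'
print("j",j,p0)
f=np.load("g.npy"); cr=f[o[1]:o[1]+H,o[0]:o[0]+W]
qq=proj(c,[j[0],j[1],zu+6])[0]-o; iu,iv=int(round(qq[0])),int(round(qq[1]))
print(iu,iv); print(cr.min(2)[iv-11:iv+9,iu-8:iu+13].astype(int))
for dz in(0,-4): print((rw(j[0],j[1],zu+dz,0)*200)[iv-11:iv+9,iu-8:iu+13].astype(int))
E
python3 fw.py
```

```text
nut apparent [557.33  36.48] 6.732888375697173 9.090844607233233
j [553.33  32.12] [471.1    1.07 102.69]
75 29
[[ 18  16  17  20  16  18  16  16  17  17  17  16  15  16  17  17  14  16
   15  14  14]
 [ 18  16  19  20  18  19  13  15  16  16  15  17  16  17  18  15  17  16
   16  16  15]
 [ 15  19  20  21  19  17  16  18  17  16  17  14  15  16  17  16  16  17
   14  16  15]
 [ 17  19  21  20  21  18  18  16  19  15  16  16  17  16  17  15  18  17
   16  14  15]
 [ 18  19  20  18  21  20  16  18  17  19  18  17  20  17  18  17  18  15
   16  15  17]
 [ 17  20  23  23  22  21  24  23  20  24  21  19  17  14  17  17  16  15
   18  17  16]
 [ 21  25  31  38  39  44  50  49  48  42  35  27  23  18  17  17  16  16
   20  17  15]
 [ 30  45  64  76  83  91  99  98  94  88  77  64  47  33  20  18  18  14
   16  17  19]
 [ 56  89 114 125 132 137 140 139 136 132 125 114  92  63  37  22  16  16
   16  19  19]
 [ 97 133 151 152 151 150 151 147 144 150 152 146 129  97  60  31  20  17
   18  18  19]
 [138 157 156 144 137 134 131 130 131 140 147 148 137 114  77  41  21  19
   18  17  20]
 [165 166
[... 3654 characters left out ...]
5 118  55  32  25  19  14  14  31  79 143 190 199 178  83  12
    0   0   0]
 [178 199 185 115  46  17   3   2   6  12  20  38  88 178 199 178  83  12
    0   0   0]
 [177 199 196 180 148  92  43  38  58  80 103 128 160 192 199 177  80  12
    0   0   0]
 [164 197 199 199 194 179 162 164 172 177 183 189 195 199 197 167  61   7
    0   0   0]
 [113 177 197 199 199 199 197 198 199 199 199 199 199 197 178 119  27   1
    0   0   0]
 [ 35 106 164 185 195 198 199 199 199 199 199 195 185 164 109  39   5   0
    0   0   0]
 [  3  23  61 110 149 168 174 178 177 174 168 149 110  61  24   4   0   0
    0   0   0]
 [  0   1   7  19  32  50  68  80  79  66  49  32  19   7   1   0   0   0
    0   0   0]]
```

>>> arm_command --deltas '[[[1,0.03,0.03,-0.1,0],[1,0,0,-0.1,0],[1,0,0,0,0]]]'

```text
t: 13.57
eef_pos: [474.9, 4.3, 81.5]
tcp_rot: [3.1, 0.005, -2.781]
ft_force: [0.0, -0.5, -1.7]
opening: 0.198
```

```bash
cat > v.py <<'E'
from h import *
import cv2,sys
f=np.mean([env.read_camera("side")["frame"].astype(float) for _ in range(3)],0)
u0,v0=205,175
z=cv2.resize(f[v0:v0+50,u0:u0+65,::-1],None,fx=12,fy=12,interpolation=cv2.INTER_CUBIC)
cv2.imwrite(f"pics/{sys.argv[1]}.png",np.clip(z*1.2,0,255).astype(np.uint8))
E
python3 s.py;python3 v.py h1
```

```text
13.5667 [474.873   4.327  81.538] [ 3.1    0.005 -2.781] -159.34090830681725 [ 0.022 -0.495 -1.702] [ 0.003  0.134 -0.011] 0.19810554035094147 -2.1381058712334586
```

View pics/h1.png

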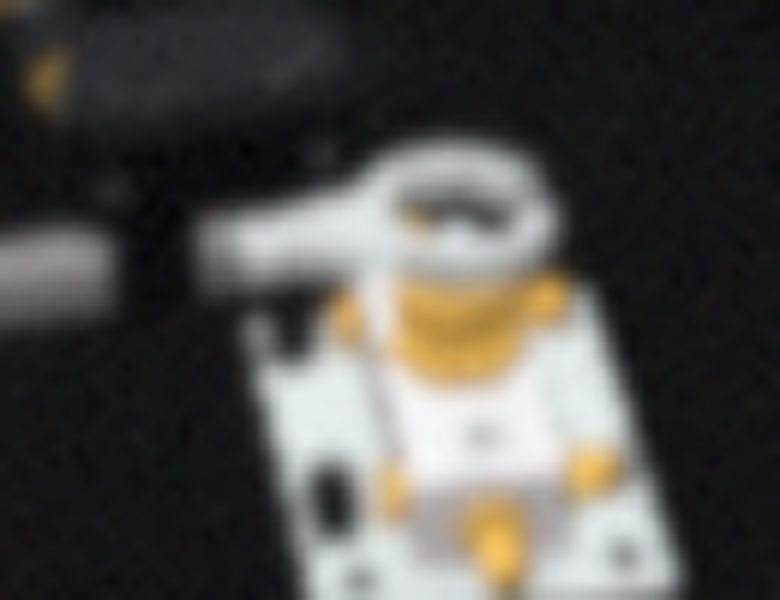

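```bash
python3 - <<'E'
import cv2,numpy as np
a=cv2.imread("pics/h1.png")[110:310,330:590].astype(float)
cv2.imwrite("pics/h2.png",np.clip(cv2.resize(a,None,fx=3,fy=3,interpolation=cv2.INTER_CUBIC)*1.0,0,255).astype(np.uint8))
E
```

```text
(no output)
```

View pics/h2.png

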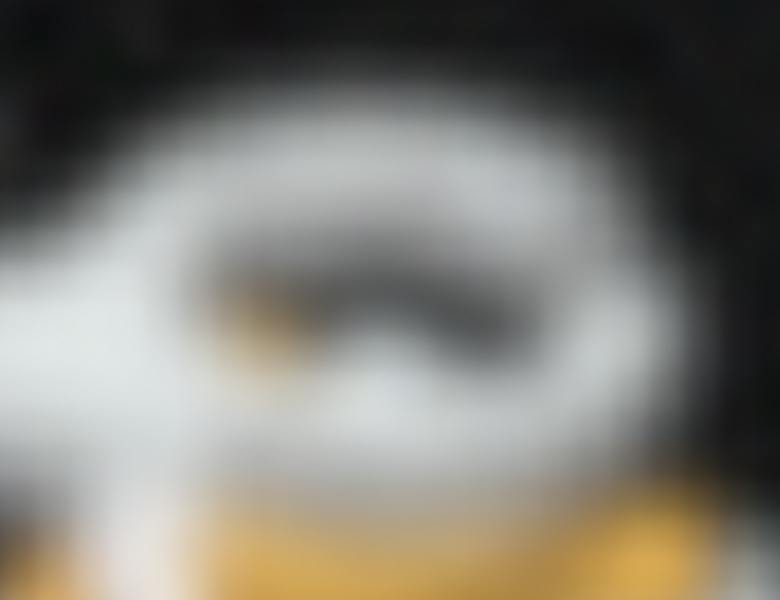

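>>> arm_command --deltas '[[[1,0,0,-0.06,0],[1,0,0,-0.04,0],[1,0,0,0,0]]]'

```text
t: 13.97
eef_pos: [475.9, 4.2, 72.8]
tcp_rot: [3.102, 0.008, -2.781]
ft_force: [-0.4, -0.1, -1.3]
opening: 0.198
```

```bash
python3 s.py
```

```text
13.9667 [475.86    4.187  72.758] [ 3.102  0.008 -2.781] -159.33303801155745 [-0.353 -0.105 -1.311] [-0.028 -0.006 -0.011] 0.1977478658285534 -2.1411764793862993
```

>>> arm_command --deltas '[[[1,-0.02,0,-0.04,0],[1,-0.01,0,-0.03,0],[1,0,0,0,0]]]'

```text
t: 14.22
eef_pos: [473.6, 4.0, 65.3]
tcp_rot: [3.103, 0.01, -2.781]
ft_force: [1.8, -0.4, -3.0]
opening: 0.196
```

```bash
python3 s.py; python3 v.py h3
```

```text
14.2167 [473.563   3.999  65.275] [ 3.103  0.01  -2.781] -159.36340106194058 [ 1.817 -0.376 -2.966] [-0.177 -0.22  -0.135] 0.19587106039031354 -2.14508832295877
```

View pics/h3.png

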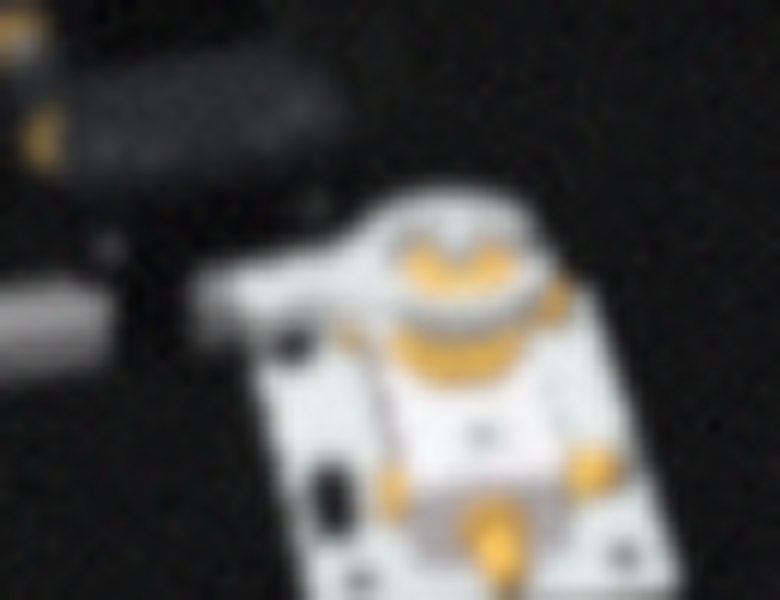

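>>> arm_command --deltas '[[[1,0.01,0,-0.02,0],[1,0,0,-0.03,0],[1,0,0,0,0]]]'

```text
t: 14.62
eef_pos: [474.2, 4.1, 60.5]
tcp_rot: [3.102, 0.009, -2.781]
ft_force: [-0.1, -0.4, -1.3]
opening: 0.198
```

```bash
python3 s.py
```

```text
14.6167 [474.174   4.136  60.516] [ 3.102  0.009 -2.781] -159.3293633457279 [-0.128 -0.364 -1.349] [0.092 0.037 0.025] 0.1980452710823447 -2.1465235665340234
```

>>> arm_command --deltas '[[[1,0,0,-0.03,0],[1,0,0,-0.02,0],[1,0,0,0,0]]]'

```text
t: 14.87
eef_pos: [473.8, 4.3, 54.8]
tcp_rot: [3.102, 0.008, -2.781]
ft_force: [0.7, 0.5, -0.9]
opening: 0.196
```

```bash
python3 s.py; python3 v.py h4
```

```text
14.8667 [473.786   4.267  54.848] [ 3.102  0.008 -2.781] -159.31418204612285 [ 0.662  0.537 -0.907] [ 0.003 -0.159  0.016] 0.19631820872797162 -2.1485884626887573
```

View pics/h4.png

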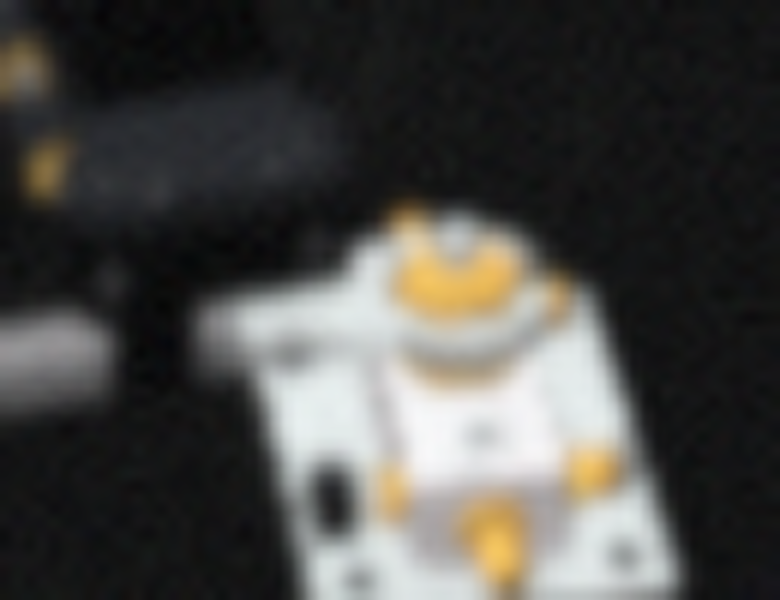

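```bash
cat > arc.py <<'E'
import sys; from h import *
np.set_printoptions(precision=3,suppress=True)
C=np.array([555.6,34.8]);L=87.5
s=env.state();p=s["eef_pos"];psi=np.degrees(s["tcp_rot"][2])%360-180
d=np.array([np.cos(np.radians(psi)),np.sin(np.radians(psi))]);r=C-p[:2]
print("t",s["t"],"psi",psi,"p",p,"rot",s["tcp_rot"],"F",s["ft_force"],"M",s["moment"],"op",s["opening"],"j6",s["joints"][5])
F=s["ft_force"];print("radius",np.linalg.norm(r),"polar",np.degrees(np.arctan2(r[1],r[0])),"Mnut",s["moment"][2]+ ((p[0]-C[0])*F[1]-(p[1]-C[1])*F[0])/1000,"tau_M only",s["moment"][2])
st=float(sys.argv[1]);n=int(sys.argv[2]);q=np.array(p[:2])
for k in range(1,n+1):
    a=np.radians(psi-st*k);t=C-L*np.array([np.cos(a),np.sin(a)])
    print((t-q)/100,"tw",-st/45);q=t
E
python3 arc.py 4.5 4
```

```text
t 15.0167 psi 20.688110904088376 p [473.956   4.221  55.228] rot [ 3.102  0.009 -2.781] F [ 0.86  -0.409 -1.909] M [ 0.064  0.1   -0.008] op 0.1975211023086671 j6 -2.148526754111329
radius 87.18275917455854 polar 20.53311842585741 Mnut 0.051656846776446 tau_M only -0.008015022142184568
[-0.024  0.062] tw -0.1
[-0.017  0.067] tw -0.1
[-0.011  0.068] tw -0.1
[-0.006  0.068] tw -0.1
```

>>> arm_command --deltas '[[[1,-0.024,0.06,0,-0.1],[1,-0.017,0.067,0,-0.1]]]'

```text
t: 15.18
eef_pos: [470.7, 16.4, 55.4]
tcp_rot: [3.103, 0.01, -2.941]
ft_force: [3.6, 2.8, -0.4]
opening: 0.199
```

```bash
python3 arc.py 4.5 4
```

```text
t 15.1833 psi 11.494387515484817 p [470.714  16.391  55.394] rot [ 3.103  0.01  -2.941] F [ 3.563  2.798 -0.388] M [ 0.415 -0.483  0.186] op 0.19914220931474852 j6 -1.9688059160725757
radius 86.85929044184988 polar 12.236405413295051 Mnut 0.014409500737662256 tau_M only 0.1863642034389602
[-0.02   0.078] tw -0.1
[-0.006  0.068] tw -0.1
[-0.     0.069] tw -0.1
[0.005 0.069] tw -0.1
```

```bash
sed -i 's/L=87.5/L=86.5/' arc.py; python3 arc.py 4.5 4|tail -4
```

```text
[-0.01   0.079] tw -0.1
[-0.006  0.068] tw -0.1
[-0.     0.068] tw -0.1
[0.005 0.068] tw -0.1
```

>>> arm_command --deltas '[[[1,-0.01,0.08,0,-0.1],[1,-0.006,0.068,0,-0.1]]]'

```text
t: 15.35
eef_pos: [469.2, 31.0, 55.5]
tcp_rot: [3.103, 0.011, -3.106]
ft_force: [0.4, -4.9, -3.0]
opening: 0.198
```

```bash
python3 arc.py 4.5 4
```

```text
t 15.35 psi 2.0648411603332306 p [469.207  31.048  55.545] rot [ 3.103  0.011 -3.106] F [ 0.399 -4.901 -2.962] M [-0.871 -0.013  0.119] op 0.1981152948138759 j6 -1.7729175803527855
radius 86.4744553125751 polar 2.486538450854117 Mnut 0.5434769231806968 tau_M only 0.11860699142574252
[-0.     0.074] tw -0.1
[0.006 0.068] tw -0.1
[0.011 0.067] tw -0.1
[0.016 0.066] tw -0.1
```

>>> arm_command --deltas '[[[1,0,0.074,0,-0.1],[1,0.006,0.068,0,-0.1],[1,0.011,0.067,0,-0.1]]]'

```text
t: 15.6
eef_pos: [470.8, 51.8, 55.6]
tcp_rot: [3.105, 0.011, 2.931]
ft_force: [0.6, -4.2, -3.9]
opening: 0.195
```

```bash
python3 arc.py 4.5 4
```

```text
t 15.6 psi -12.056156264260153 p [470.812  51.839  55.607] rot [3.105 0.011 2.931] F [ 0.589 -4.169 -3.918] M [-0.601 -0.055  0.284] op 0.19512287730382283 j6 -1.4719189262158276
radius 86.48278637744112 polar -11.36258942008076 Mnut 0.6278763496083402 tau_M only 0.28441498575649893
[0.019 0.076] tw -0.1
[0.022 0.064] tw -0.1
[0.027 0.062] tw -0.1
[0.032 0.06 ] tw -0.1
```

>>> arm_command --deltas '[[[1,0.019,0.076,0,-0.1],[1,0.022,0.064,0,-0.1],[1,0.027,0.062,0,-0.1]]]'

```text
t: 15.85
eef_pos: [477.6, 72.0, 55.6]
tcp_rot: [3.106, 0.012, 2.685]
ft_force: [0.7, -4.1, -3.9]
opening: 0.199
```

```bash
python3 arc.py 4.5 4
```

```text
t 15.85 psi -26.159495040332843 p [477.589  71.964  55.592] rot [3.106 0.012 2.685] F [ 0.663 -4.075 -3.878] M [-0.732 -0.127  0.242] op 0.19868187452775962 j6 -1.1639422196607097
radius 86.41103708469342 polar -25.472784245653703 Mnut 0.5356588584483057 tau_M only 0.24240683805452407
[0.036 0.069] tw -0.1
[0.037 0.057] tw -0.1
[0.041 0.054] tw -0.1
[0.045 0.051] tw -0.1
```

Going well. Continue.

>>> arm_command --deltas '[[[1,0.036,0.069,0,-0.1],[1,0.037,0.057,0,-0.1],[1,0.041,0.054,0,-0.1]]]'

```text
t: 16.1
eef_pos: [489.0, 89.8, 55.4]
tcp_rot: [3.108, 0.012, 2.439]
ft_force: [0.5, -4.9, -3.4]
opening: 0.197
```

```bash
python3 arc.py 4.5 4
```

```text
t 16.1 psi -40.241547405200606 p [488.963  89.757  55.437] rot [3.108 0.012 2.439] F [ 0.483 -4.896 -3.355] M [-0.733 -0.086  0.314] op 0.19733135537124302 j6 -0.8575554352231585
radius 86.3757486427573 polar -39.51312082208967 Mnut 0.6132136710612226 tau_M only 0.3135325630011003
[0.052 0.059] tw -0.1
[0.05  0.046] tw -0.1
[0.053 0.042] tw -0.1
[0.056 0.038] tw -0.1
```

>>> arm_command --deltas '[[[1,0.052,0.059,0,-0.1],[1,0.05,0.046,0,-0.1],[1,0.053,0.042,0,-0.1],[1,0.056,0.038,0,-0.1]]]'

```text
t: 16.43
eef_pos: [509.7, 107.9, 55.2]
tcp_rot: [3.112, 0.012, 2.113]
ft_force: [0.1, -1.5, -0.8]
opening: 0.197
```

```bash
python3 arc.py 4 4; python3 - <<'E'
from h import *
import cv2
c=env.read_camera("top");f=c["frame"][:,:,::-1]
cv2.imwrite("pics/k.png",cv2.resize(f[165:265,180:310],None,fx=6,fy=6,interpolation=cv2.INTER_CUBIC))
E
```

```text
t 16.4333 psi -58.95489877012511 p [509.728 107.859  55.172] rot [3.112 0.012 2.113] F [ 0.124 -1.479 -0.789] M [-0.454 -0.039  0.489] op 0.19704882098889356 j6 -0.46499386911807894
radius 86.26598061660195 polar -57.876104947239746 Mnut 0.5476201916363841 tau_M only 0.4888602318958161
[0.065 0.04 ] tw -0.08888888888888889
[0.055 0.026] tw -0.08888888888888889
[0.056 0.022] tw -0.08888888888888889
[0.058 0.018] tw -0.08888888888888889
```

View pics/k.png

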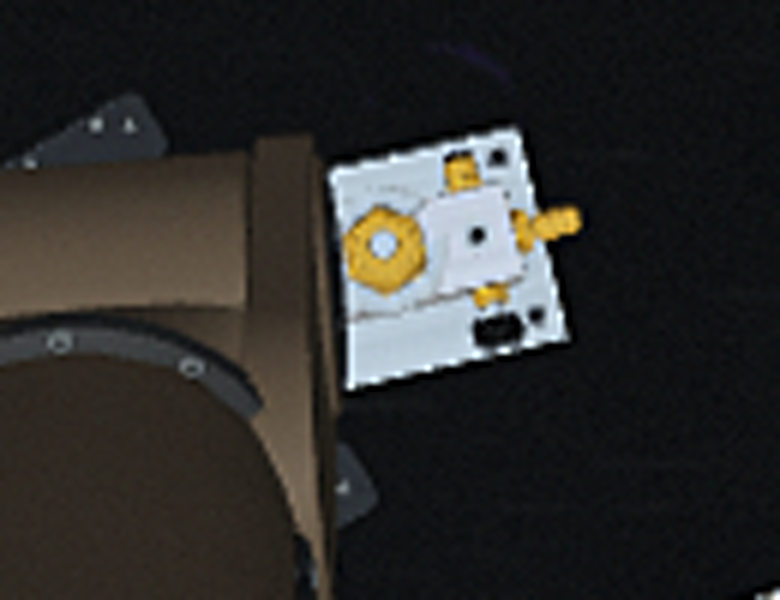

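>>> arm_command --deltas '[[[1,0.06,0.036,0,-0.089],[1,0.055,0.026,0,-0.089],[1,0.056,0.022,0,-0.089],[1,0,0,0,0]]]'

```text
t: 16.82
eef_pos: [526.8, 116.0, 54.9]
tcp_rot: [3.115, 0.013, 1.898]
ft_force: [-0.3, 0.2, -1.1]
opening: 0.2
```

```bash
python3 arc.py 4 4; cat > fit2.py <<'E'
from h import *
import cv2
fr=[env.read_camera("top") for _ in range(2)];c=fr[0]
f=np.mean([a["frame"].astype(float) for a in fr],0)
x0,y0=195,170
crop=f[y0:y0+80,x0:x0+100]; g=np.clip((crop[:,:,0]-crop[:,:,2])/130,0,1)
def hexp(cx,cy,yaw,af,z):
    r=af/np.sqrt(3);a=yaw+np.arange(6)*np.pi/3
    return np.c_[cx+r*np.cos(a),cy+r*np.sin(a),np.full(6,z)]
def render(cx,cy,ny,k=1,b=.6):
    K=8; im=np.zeros((80*K,100*K),np.uint8)
    q=proj(c,hexp(cx,cy,ny,32*k,63.5)); q=((q-[x0,y0]+.5)*K-.5).astype(np.float32)
    cv2.fillConvexPoly(im,np.round(cv2.convexHull(q)*16).astype(np.int32),255,shift=4)
    a=np.arange(0,2*np.pi,.1)
    q=proj(c,np.c_[cx+6*np.cos(a),cy+6*np.sin(a),np.full(len(a),80)]); q=((q-[x0,y0]+.5)*K-.5).astype(np.float32)
    cv2.fillConvexPoly(im,np.round(cv2.convexHull(q)*16).astype(np.int32),0,shift=4)
    return cv2.GaussianBlur(cv2.resize(im,(100,80),interpolation=cv2.INTER_AREA)/255.,(0,0),b)
q=proj(c,[555.5,34.4,64])[0]-[x0,y0];m=np.zeros((80,100));m[int(q[1])-9:int(q[1])+11,int(q[0])-9:int(q[0])+11]=1
R=[]
for n in range(0,60,3):
    R.append(min((((render(cx,cy,np.radians(n),k)-g)**2*m).sum(),n,cx,cy,k) for cx in(554.5,555.3,556) for cy in (33.8,34.6,35.4) for k in(1,1.04)))
for r in R: print(np.round(r,2))
cv2.imwrite("pics/k2.png",np.clip(cv2.resize(f[180:230,215:275,::-1],None,fx=12,fy=12,interpolation=cv2.INTER_CUBIC),0,255).astype(np.uint8))
E
python3 fit2.py
```

```text
t 16.8167 psi -71.24499147039657 p [526.803 116.028  54.923] rot [3.115 0.013 1.898] F [-0.29   0.242 -1.09 ] M [-0.017 -0.11   0.36 ] op 0.19964255956693183 j6 -0.22002839141711383
radius 86.1812933354258 polar -70.47959556410932 Mnut 0.3762497602639379 tau_M only 0.3596947038222138
[0.068 0.024] tw -0.08888888888888889
[0.059 0.013] tw -0.08888888888888889
[0.06  0.009] tw -0.08888888888888889
[0.06  0.005] tw -0.08888888888888889
[  4.65   0.   554.5   34.6    1.  ]
[  4.84   3.   554.5   34.6    1.  ]
[  5.15   6.   554.5   34.6    1.  ]
[  5.57   9.   554.5   34.6    1.  ]
[  6.   12.  554.5  34.6   1. ]
[  6.35  15.   554.5   34.6    1.  ]
[  6.79  18.   554.5   34.6    1.  ]
[  7.07  21.   554.5   34.6    1.  ]
[  7.26  24.   554.5   34.6    1.  ]
[  7.28  27.   554.5   34.6    1.  ]
[  7.46  30.   554.5   34.6    1.  ]
[  7.23  33.   554.5   34.6    1.  ]
[  7.01  36.   554.5   34.6    1.  ]
[  6.69  39.   554.5   34.6    1.  ]
[  6.23  42.   554.5   34.6    1.  ]
[  5.68  45.   554.5   34.6    1.  ]
[  5.31  48.   554.5   34.6    1.  ]
[  4.95  51.   554.5   34.6    1.  ]
[  4.62  54.   554.5   34.6    1.  ]
[  4.51  57.   554.5   34.6    1.  ]
```

View pics/k2.png

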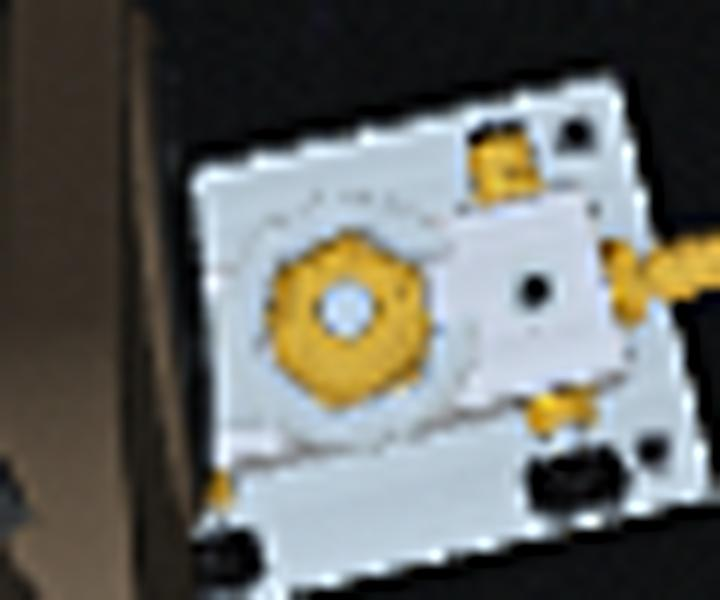

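>>> arm_command --deltas '[[[1,0.06,0.02,0,-0.09],[1,0.01,0,0,0],[1,0,0,0,0]]]'

```text
t: 17.17
eef_pos: [531.8, 117.6, 54.9]
tcp_rot: [3.116, 0.013, 1.841]
ft_force: [0.5, 0.5, -1.4]
opening: 0.198
```

```bash
python3 arc.py 4 1; python3 fit2.py | sort -n -k2|head -30 | awk '{print}' | sort -t'[' -k2 -n | head -4
```

```text
t 17.1667 psi -74.54201862633471 p [531.784 117.582  54.902] rot [3.116 0.013 1.841] F [ 0.462  0.512 -1.359] M [ 0.051 -0.027  0.258] op 0.1982013218649493 j6 -0.15780992663606877
radius 86.13962011590102 polar -73.94966488250591 Mnut 0.20752372150678322 tau_M only 0.2579313280866008
[0.066 0.02 ] tw -0.08888888888888889
[  3.98  54.   554.5   34.6    1.  ]
[  4.03  51.   554.5   34.6    1.  ]
[  4.19  57.   554.5   34.6    1.  ]
[  4.24  48.   554.5   34.6    1.  ]
```

View pics/k2.png

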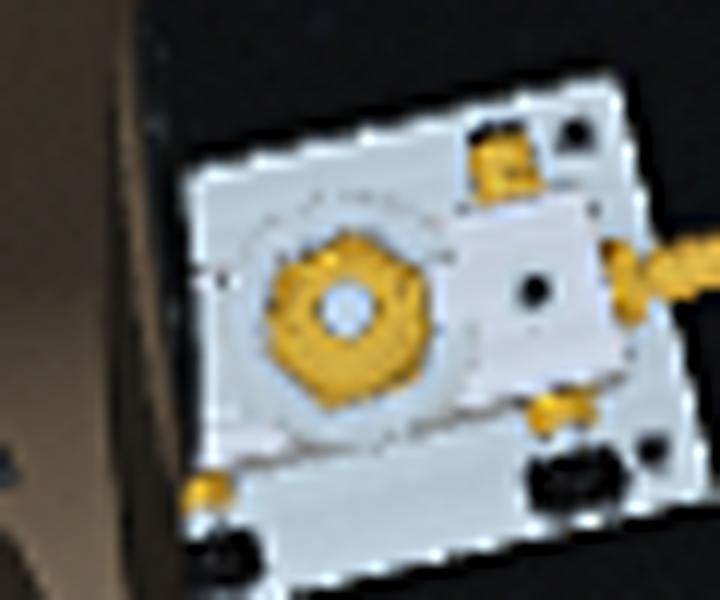

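>>> arm_command --deltas '[[[1,-0.06,-0.02,0,0.09],[1,-0.02,-0.01,0,0.02],[1,0,0,0,0]]]'

```text
t: 17.52
eef_pos: [524.1, 114.6, 55.3]
tcp_rot: [3.113, 0.013, 1.933]
ft_force: [2.0, 3.2, -2.1]
opening: 0.194
```

```bash
python3 arc.py 4 1
```

```text
t 17.5167 psi -69.2741400822476 p [524.122 114.6    55.299] rot [3.113 0.013 1.933] F [ 2.014  3.203 -2.132] M [ 0.53  -0.206  0.254] op 0.19376465077246185 j6 -0.25995164614509575
radius 85.78426507182073 polar -68.47301243472093 Mnut -0.007167709687421309 tau_M only 0.2543521805658977
[0.066 0.03 ] tw -0.08888888888888889
```

>>> arm_command --deltas '[[[1,0.01,0.015,0.02,0],[1,0,0,0.04,0],[1,0,0,0.04,0]]]'

```text
t: 17.77
eef_pos: [524.7, 115.4, 65.2]
tcp_rot: [3.116, 0.013, 1.929]
ft_force: [0.9, -4.9, -5.2]
opening: 0.198
```

```bash
python3 arc.py 4 1
```

```text
t 17.7667 psi -69.4553158524124 p [524.668 115.425  65.155] rot [3.116 0.013 1.929] F [ 0.869 -4.883 -5.178] M [-0.629 -0.114  0.023] op 0.19764881322903657 j6 -0.2545930250867186
radius 86.35522328409982 polar -69.01069518559804 Mnut 0.10414991177700583 tau_M only 0.023218478187194712
[0.063 0.023] tw -0.08888888888888889
```

>>> arm_command --deltas '[[[1,0,-0.005,0.05,0],[1,0,0,0.08,0],[1,0,0,0.1,0],[1,0,0,0.12,0]]]'

```text
t: 18.1
eef_pos: [524.8, 112.6, 101.1]
tcp_rot: [3.119, 0.015, 1.928]
ft_force: [2.3, -7.6, -7.6]
opening: 0.196
```

```bash
python3 arc.py 4 1; python3 v.py m1;  python3 fit2.py | sort -t'[' -k2 -n | head -4
```

```text
t 18.1 psi -69.51208491393905 p [524.828 112.603 101.077] rot [3.119 0.015 1.928] F [ 2.263 -7.557 -7.575] M [-1.23  -0.409  0.003] op 0.1963146864568743 j6 -0.25549371459875936
radius 83.66710660477858 polar -68.42032398387369 Mnut 0.05988235292888812 tau_M only 0.003390429059201557
[0.062 0.051] tw -0.08888888888888889
[ 17.12   0.   556.    33.8    1.  ]
[ 17.56  57.   556.    33.8    1.  ]
[ 17.64  51.   555.3   33.8    1.  ]
[ 17.64  54.   555.3   33.8    1.  ]
```

View pics/m1.png

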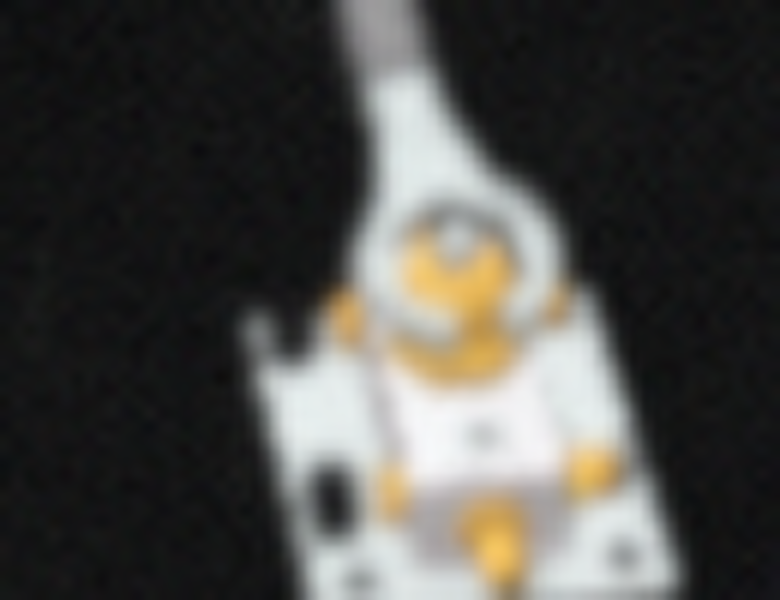

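```bash
python3 arc.py 4 1; python3 - <<'E'
from h import *
import cv2
for n,o in(("top",(190,150)),("side",(190,130))):
    f=env.read_camera(n)["frame"].astype(float)[:,:,::-1]
    cv2.imwrite(f"pics/n_{n}.png",np.clip(255*(cv2.resize(f[o[1]:o[1]+95,o[0]:o[0]+100],None,fx=6,fy=6,interpolation=cv2.INTER_CUBIC).clip(0)/255)**.7,0,255).astype(np.uint8))
E
```

```text
t 18.35 psi -69.51866436524031 p [524.848 113.404 101.2  ] rot [3.117 0.014 1.928] F [-0.099 -3.217  0.757] M [-0.781 -0.152 -0.018] op 0.19724856338187838 j6 -0.2556024739942102
radius 84.40539970270542 polar -68.63309384070469 Mnut 0.08867792457145848 tau_M only -0.01805984426828225
[0.062 0.043] tw -0.08888888888888889
```

View pics/n_top.png

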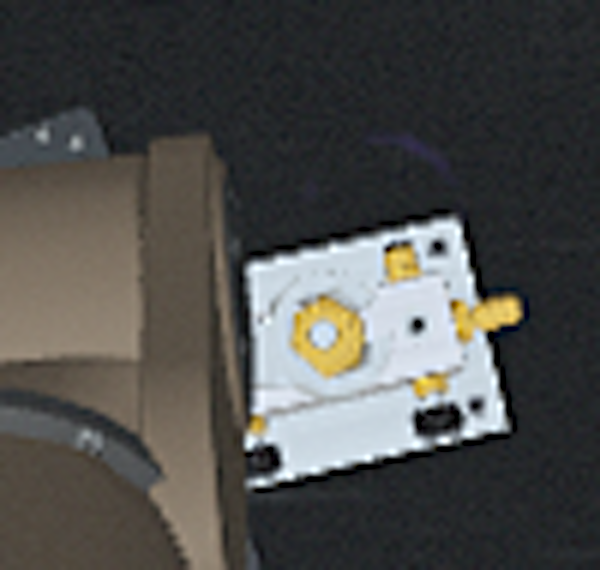

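View pics/n_side.png

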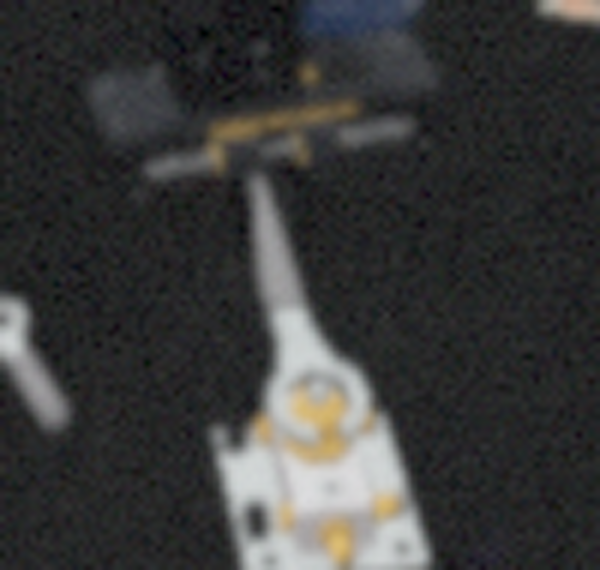

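>>> arm_command --deltas '[[[1,-0.002,0.005,-0.06,0],[1,-0.002,0.005,-0.06,0],[1,0,0,0,0]]]'

```text
t: 18.7
eef_pos: [524.2, 115.7, 87.8]
tcp_rot: [3.117, 0.013, 1.928]
ft_force: [1.1, 1.2, 1.8]
opening: 0.198
```

```bash
python3 arc.py 4 1; python3 v.py m2
```

```text
t 18.7 psi -69.52103400515387 p [524.176 115.68   87.766] rot [3.117 0.013 1.928] F [1.129 1.179 1.801] M [-0.011 -0.218  0.119] op 0.19796993228080473 j6 -0.2529126107973708
radius 86.77012643072716 polar -68.76760745953597 Mnut -0.009658196357010387 tau_M only 0.11867747766124724
[0.069 0.021] tw -0.08888888888888889
```

View pics/m2.png

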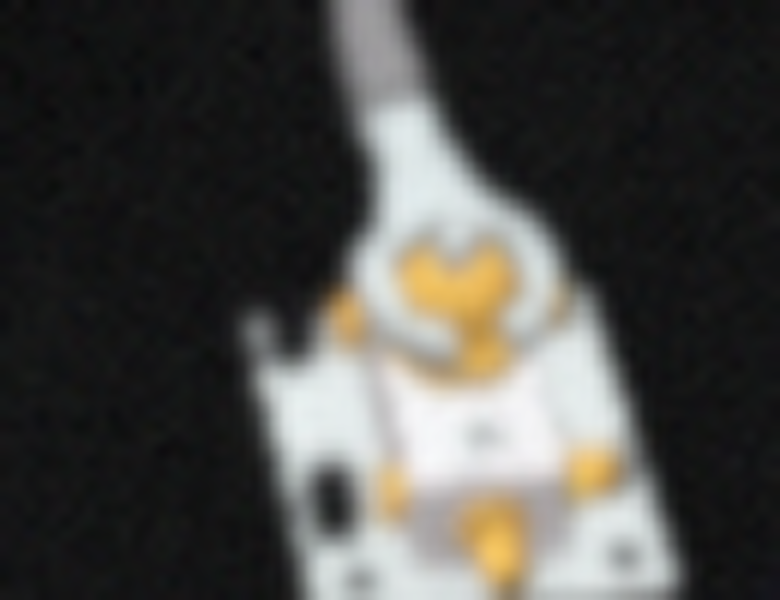

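>>> arm_command --deltas '[[[1,0.002,-0.005,-0.06,0],[1,0,0,-0.06,0],[1,0,0,0,0]]]'

```text
t: 19.1
eef_pos: [524.2, 116.5, 76.5]
tcp_rot: [3.116, 0.011, 1.928]
ft_force: [0.6, 1.3, 1.8]
opening: 0.2
```

```bash
python3 arc.py 4 1; python3 v.py m3
```

```text
t 19.1 psi -69.51424498522947 p [524.23 116.53  76.45] rot [3.116 0.011 1.928] F [0.556 1.322 1.765] M [ 0.133 -0.122  0.042] op 0.2000679752133582 j6 -0.2538204795203393
radius 87.54353355208859 polar -69.00210556706983 Mnut -0.044650738766833176 tau_M only 0.04225600458523464
[0.068 0.012] tw -0.08888888888888889
```

View pics/m3.png

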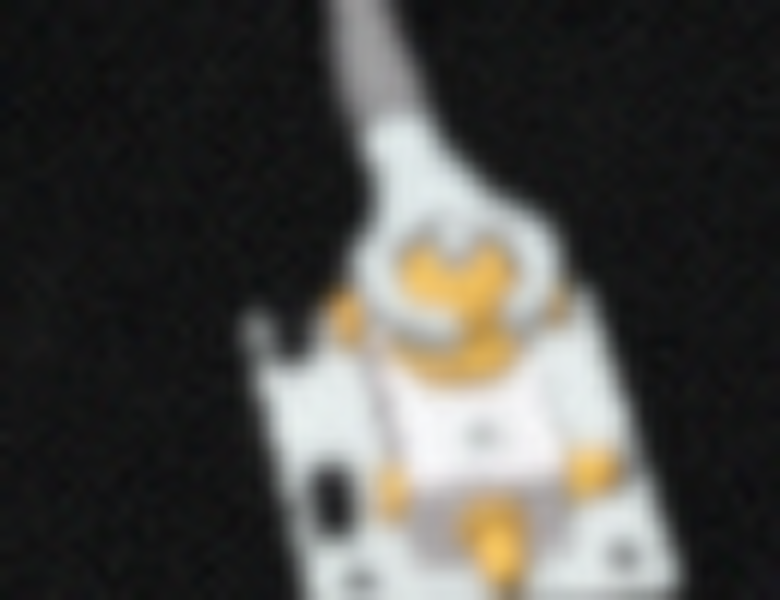

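>>> arm_command --deltas '[[[1,0,0,-0.06,0],[1,0,0,-0.04,0],[1,0,0,0,0]]]'

```text
t: 19.5
eef_pos: [524.4, 116.9, 67.3]
tcp_rot: [3.115, 0.011, 1.928]
ft_force: [-0.5, 2.9, 3.2]
opening: 0.196
```

```bash
python3 arc.py 4 1; python3 v.py m4
```

```text
t 19.5 psi -69.54472900249515 p [524.42  116.941  67.298] rot [3.115 0.011 1.928] F [-0.505  2.907  3.249] M [0.381 0.003 0.139] op 0.19572489398068896 j6 -0.2533626963693016
radius 87.85964650185818 polar -69.21334082985759 Mnut 0.08938213859908961 tau_M only 0.1385179109716666
[0.067 0.008] tw -0.08888888888888889
```

View pics/m4.png

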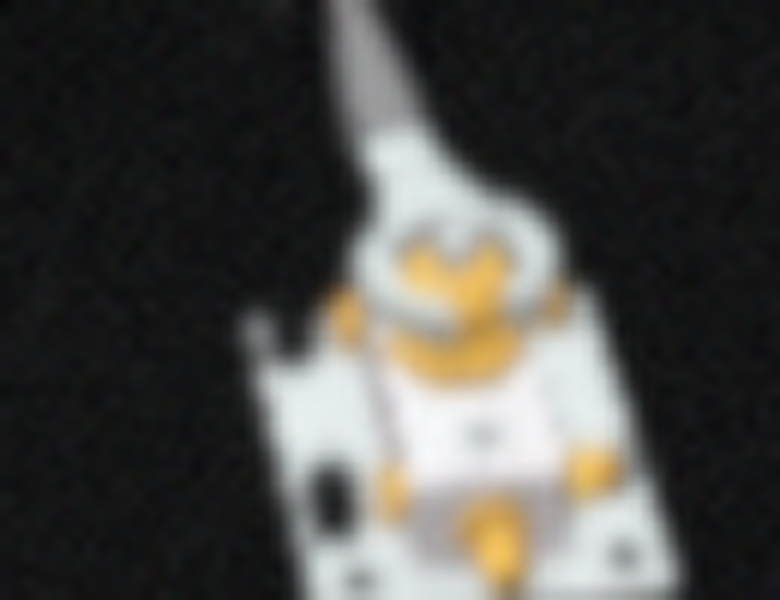

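```bash
cat > ovw.py <<'E'
import sys; from h import *
import cv2
tag,L,zoff,t=sys.argv[1],float(sys.argv[2]),float(sys.argv[3]),np.radians(float(sys.argv[4]))  # zoff underside at grip rel TCP, t=ring-down pitch
f=np.mean([env.read_camera("side")["frame"].astype(float) for _ in range(2)],0);c=env.read_camera("side");st=env.state()
p=np.array(st["eef_pos"]);psi=st["tcp_rot"][2]+np.pi
d=np.array([np.cos(psi)*np.cos(t),np.sin(psi)*np.cos(t),-np.sin(t)]);n=np.array([-np.sin(psi),np.cos(psi),0]);k=np.cross(d,n)
o=p+[0,0,zoff]-d*0
u=proj(c,p)[0];u0,v0=int(u[0])-35,int(u[1])-25;S=9
z=np.clip(cv2.resize(f[v0:v0+62,u0:u0+80,::-1],None,fx=S,fy=S,interpolation=cv2.INTER_CUBIC)*1.2,0,255).astype(np.uint8)
P=lambda a,b,h:o+d*a+n*b+k*h
def pl(q,col,cl=True): cv2.polylines(z,[np.round((proj(c,np.array(q))-[u0,v0]+.5)*S-.5).astype(np.int32)],cl,col,1)
g=105-L; a=np.arange(0,6.3,.1)
for h in(0,11): pl([P(L+26.5*np.cos(x),26.5*np.sin(x),h) for x in a],(0,255,0))
pl([P(L+19.7*np.cos(x),19.7*np.sin(x),11) for x in np.arange(6)*np.pi/3],(255,255,0))
for b in(-9.5,9.5):
    pl([P(-59-g,b,13),P(42-g,b,13)],(0,0,255),False)
cv2.imwrite(f"pics/{tag}.png",z)
E
python3 ovw.py w1 87.5 -1 0; python3 ovw.py w2 87.5 -1 8
```

```text
(no output)
```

View pics/w1.png

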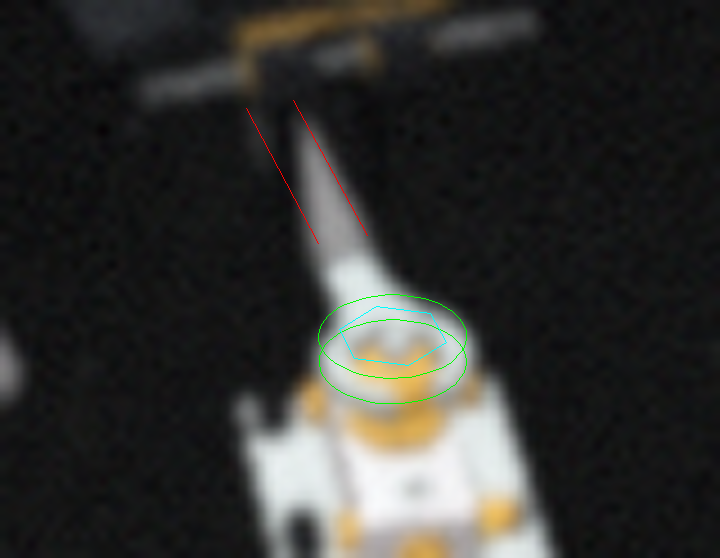

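View pics/w2.png

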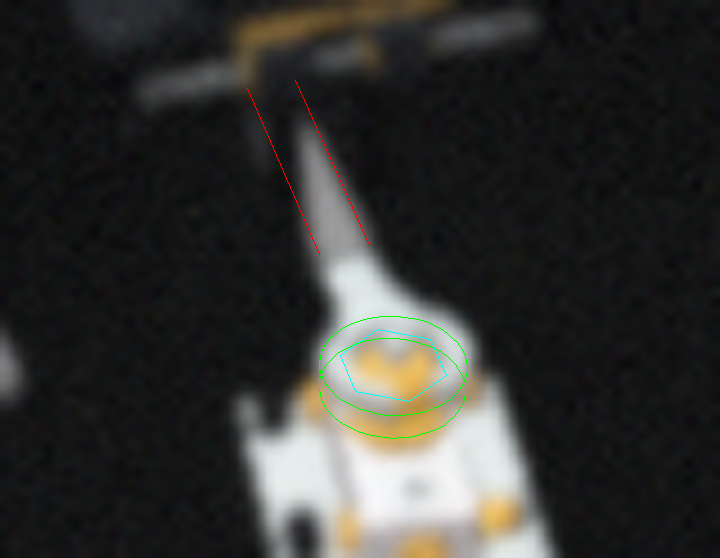

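>>> arm_command --deltas '[[[1,0,0.003,0.03,0],[1,0,0,0.02,0]]]'

```text
t: 20.12
eef_pos: [524.2, 116.6, 72.5]
tcp_rot: [3.116, 0.011, 1.928]
ft_force: [-0.5, -0.3, -0.4]
opening: 0.196
```

```bash
python3 arc.py 4 1
```

```text
t 20.1167 psi -69.55406693754374 p [524.238 116.632  72.527] rot [3.116 0.011 1.928] F [-0.494 -0.3   -0.35 ] M [-0.027  0.112  0.019] op 0.19603386926372823 j6 -0.25274785439427644
radius 87.63616518335783 polar -69.0309517988724 Mnut 0.06837539199286383 tau_M only 0.01854619220903024
[0.069 0.011] tw -0.08888888888888889
```

Force nearly zero. Keep lifting in small steps.

>>> arm_command --deltas '[[[1,0,0,0.03,0],[1,0,0,0.03,0]]]'

```text
t: 20.28
eef_pos: [524.1, 116.1, 78.8]
tcp_rot: [3.117, 0.012, 1.927]
ft_force: [-0.7, -0.4, -1.6]
opening: 0.198
```

```bash
python3 arc.py 4 1; python3 ovw.py w3 87.5 -1 3
```

```text
t 20.2833 psi -69.56706206670344 p [524.117 116.138  78.82 ] rot [3.117 0.012 1.927] F [-0.658 -0.445 -1.581] M [-0.082  0.009 -0.02 ] op 0.19836686134338313 j6 -0.2528307693207733
radius 87.21859665568867 polar -68.84067858127015 Mnut 0.047070780451680436 tau_M only -0.020468055256627562
[0.07  0.016] tw -0.08888888888888889
```

View pics/w3.png

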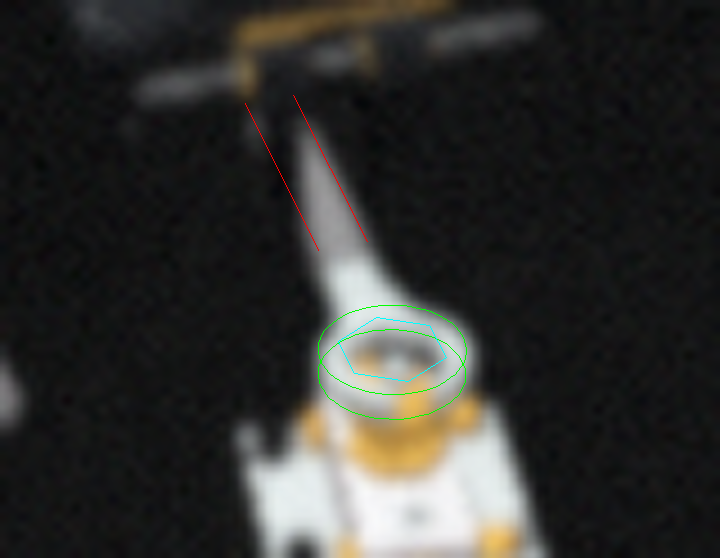

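>>> arm_command --deltas '[[[1,0,0.004,0.05,0],[1,0,0.004,0.1,0],[1,0,0.004,0.12,0],[1,0,0.004,0.12,0],[1,0,0,0,0]]]'

```text
t: 20.85
eef_pos: [523.8, 117.8, 120.9]
tcp_rot: [3.118, 0.011, 1.927]
ft_force: [0.6, 0.2, -0.3]
opening: 0.195
```

```bash
python3 arc.py 4 1; python3 ovw.py w4 87.5 -1 3; python3 fit2.py | sort -t'[' -k2 -n | head -4
```

```text
t 20.85 psi -69.57290946081477 p [523.843 117.85  120.936] rot [3.118 0.011 1.927] F [ 0.566  0.198 -0.272] M [-0.024  0.058 -0.017] op 0.1952674041177486 j6 -0.25057648293292784
radius 88.91475753248054 polar -69.07365818378872 Mnut -0.07027010559548418 tau_M only -0.01692294188817063
[ 0.073 -0.001] tw -0.08888888888888889
[ 22.71  57.   556.    34.6    1.  ]
[ 23.11   3.   556.    34.6    1.  ]
[ 23.15   0.   556.    34.6    1.  ]
[ 23.22  54.   556.    34.6    1.  ]
```

View pics/w4.png

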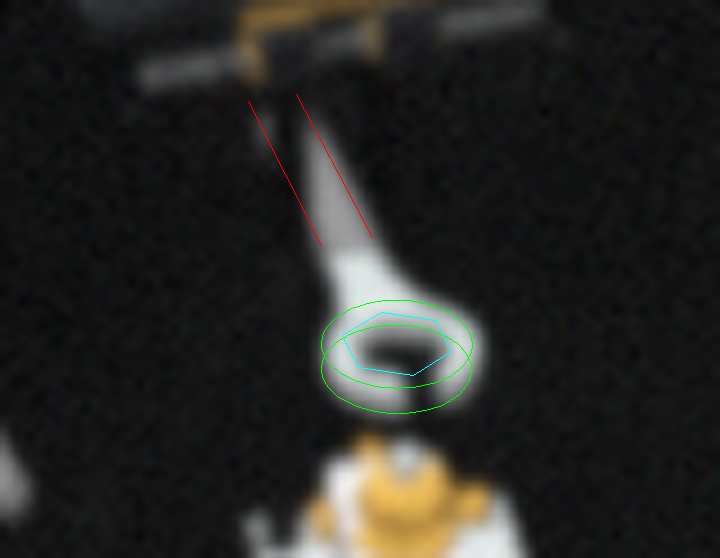

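View pics/k2.png

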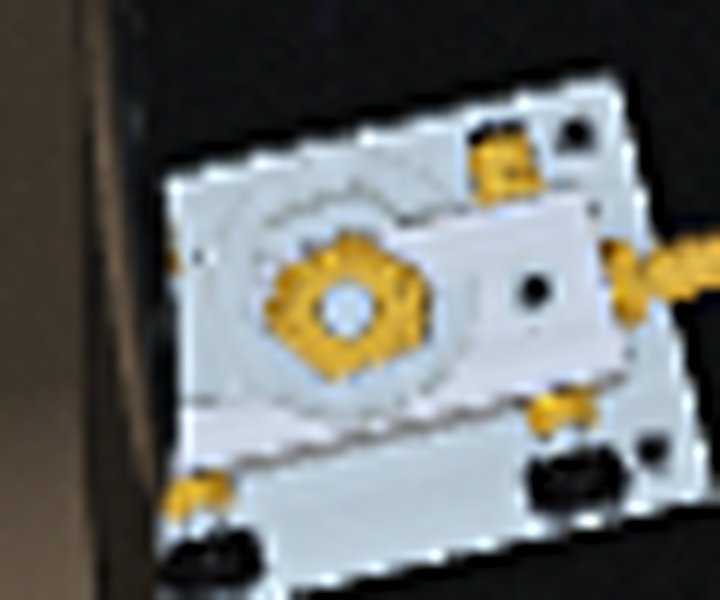

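>>> arm_command --deltas '[[[1,0,0.15,0.03,0],[1,0,0.3,0.02,0],[1,0,0.35,0,0],[1,0,0.35,0,0],[1,0,0.35,0,0],[1,0,0.25,0,0],[1,0,0.05,0,0],[1,0,0,0,0]]]'

```text
t: 21.77
eef_pos: [520.3, 303.7, 117.7]
tcp_rot: [3.13, 0.01, 1.923]
ft_force: [-0.2, -0.3, -0.8]
opening: 0.196
```

```bash
python3 s.py; python3 fit.py | sort -t'[' -k2 -n | head -4
```

```text
21.7667 [520.295 303.724 117.713] [3.13  0.01  1.923] 110.18341813219061 [-0.184 -0.338 -0.808] [-0.076  0.029 -0.028] 0.19557713192560086 0.08096217022716257
0 [  6.32 555.3   34.6   12.  ]
4 [  6.35 555.3   34.6   12.  ]
56 [  6.58 555.3   34.6   12.  ]
8 [  6.63 555.3   34.6   12.  ]
```

```bash
sed -e 's/for n in range(0,60,4)/for n in list(range(44,60,2))+list(range(0,14,2))/' -e 's/range(3)/range(5)/' fit.py > fit3.py; python3 fit3.py; python3 - <<'E'
from h import *
import cv2
f=np.mean([env.read_camera("top")["frame"].astype(float) for _ in range(3)],0)
cv2.imwrite("pics/p.png",np.clip(cv2.resize(f[190:222,228:262,::-1],None,fx=18,fy=18,interpolation=cv2.INTER_CUBIC),0,255).astype(np.uint8))
E
```

```text
44 [  8.07 555.3   34.6   12.  ]
46 [  7.77 555.3   34.6   12.  ]
48 [  7.53 555.3   34.6   12.  ]
50 [  7.31 555.3   34.6   12.  ]
52 [  7.01 555.3   34.6   12.  ]
54 [  6.73 555.3   34.6   12.  ]
56 [  6.58 555.3   34.6   12.  ]
58 [  6.41 555.3   34.6   12.  ]
0 [  6.33 555.3   34.6   12.  ]
2 [  6.42 555.3   34.6   12.  ]
4 [  6.35 555.3   34.6   12.  ]
6 [  6.62 555.3   34.6   12.  ]
8 [  6.63 555.3   34.6   12.  ]
10 [  6.96 555.3   34.6   12.  ]
12 [  7.25 555.3   34.6   12.  ]
```

View pics/p.png

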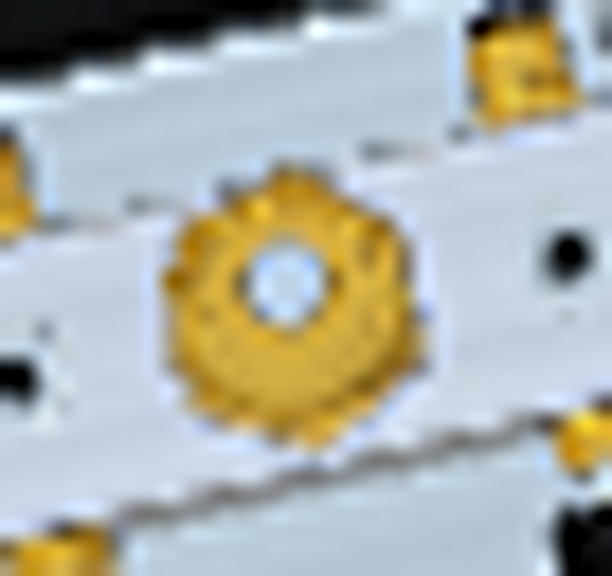

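```bash
cat > fit4.py <<'E'
from h import *
import cv2
from scipy.optimize import minimize
c=env.read_camera("top")
cur=np.mean([env.read_camera("top")["frame"].astype(float) for _ in range(4)],0)
ini=cv2.imread("pics/top0.png")[:,:,::-1].astype(float)
x0,y0=228,188;W,H=34,36
def G(f): 
    r=f[y0:y0+H,x0:x0+W]; return np.clip((r[:,:,0]-r[:,:,2])/150,0,1.2)
def hexp(cx,cy,yaw,af,z):
    r=af/np.sqrt(3);a=yaw+np.arange(6)*np.pi/3
    return np.c_[cx+r*np.cos(a),cy+r*np.sin(a),np.full(6,z)]
def render(p,ny):
    cx,cy,fy_,k,gain,b=p
    K=10; im=np.zeros((H*K,W*K),np.uint8)
    def fill(X,v):
        q=((proj(c,X)-[x0,y0]+.5)*K-.5).astype(np.float32); cv2.fillConvexPoly(im,np.round(cv2.convexHull(q)*16).astype(np.int32),v,shift=4)
    fill(np.r_[hexp(cx,cy,fy_,34*k,40),hexp(cx,cy,fy_,34*k,47)],255)
    fill(np.r_[hexp(cx,cy,ny,32*k,52),hexp(cx,cy,ny,32*k,64)],255)
    a=np.arange(0,6.28,.1); fill(np.c_[cx+6*np.cos(a),cy+6*np.sin(a),np.full(len(a),80)],0)
    return gain*cv2.GaussianBlur(cv2.resize(im,(W,H),interpolation=cv2.INTER_AREA)/255.,(0,0),abs(b)+.1)
m=np.zeros((H,W));q=proj(c,[555.5,34.4,60])[0]-[x0,y0];m[int(q[1])-10:int(q[1])+12,int(q[0])-11:int(q[0])+12]=1
gi=G(ini);gc=G(cur)
best=None
for fo in(12,42):
    p0=np.array([555.3,34.6,np.radians(fo),1,1,.4]);S=np.array([1,1,.15,.03,.1,.2])
    r=minimize(lambda p:((render(p,np.radians(12.4))-gi)**2*m).sum(),p0,method="Nelder-Mead",options=dict(initial_simplex=np.r_[[p0],p0+np.diag(S)],maxiter=900))
    print(fo,r.fun,np.round(r.x,3))
    if best is None or r.fun<best.fun: best=r
p=best.x
for name,g in(("ini",gi),("cur",gc)):
    A=np.arange(-34,30,2); v=[((render(p,np.radians(n))-g)**2*m).sum() for n in A]
    print(name,[(int(a),round(float(x),2)) for a,x in zip(A,v)])
    i=int(np.argmin(v)); w=slice(max(0,i-5),i+6); cf=np.polyfit(A[w],np.array(v)[w],2); print("min",-cf[1]/2/cf[0])
E
python3 fit4.py
```

```text
12 1.9342944149529306 [5.55371e+02 3.45700e+01 2.30000e-01 9.48000e-01 9.50000e-01 2.13000e-01]
42 1.9159844208657435 [5.5537e+02 3.4564e+01 1.2630e+00 9.5200e-01 9.3400e-01 1.5800e-01]
ini [(-34, 3.77), (-32, 4.14), (-30, 4.44), (-28, 4.78), (-26, 5.15), (-24, 5.51), (-22, 5.8), (-20, 5.84), (-18, 5.9), (-16, 5.68), (-14, 5.42), (-12, 5.05), (-10, 4.7), (-8, 4.44), (-6, 4.09), (-4, 3.74), (-2, 3.27), (0, 2.88), (2, 2.62), (4, 2.4), (6, 2.24), (8, 2.05), (10, 1.94), (12, 1.93), (14, 1.99), (16, 2.18), (18, 2.45), (20, 2.72), (22, 3.11), (24, 3.39), (26, 3.77), (28, 4.14)]
min 10.862253965236022
cur [(-34, 4.88), (-32, 4.91), (-30, 4.87), (-28, 4.86), (-26, 4.95), (-24, 4.93), (-22, 4.88), (-20, 4.61), (-18, 4.37), (-16, 4.0), (-14, 3.55), (-12, 3.02), (-10, 2.58), (-8, 2.3), (-6, 2.04), (-4, 1.92), (-2, 1.87), (0, 1.91), (2, 2.21), (4, 2.51), (6, 2.79), (8, 3.07), (10, 3.45), (12, 3.76), (14, 4.09), (16, 4.5), (18, 4.64), (20, 4.73), (22, 4.81), (24, 4.79), (26, 4.88), (28, 4.91)]
min -2.398683648822623
```

```bash
cat >> fit4.py <<'E'
k=cv2.imread("pics/k.png")[:,:,::-1].astype(float)
k=cv2.resize(k,(130,100),interpolation=cv2.INTER_AREA)
F=np.zeros((384,512,3));F[165:265,180:310]=k
gk=G(F)
def rn(q,ny,zlo):
    cx,cy,_,kk,gain,b=q
    K=10; im=np.zeros((H*K,W*K),np.uint8)
    def fill(X,v):
        u=((proj(c,X)-[x0,y0]+.5)*K-.5).astype(np.float32); cv2.fillConvexPoly(im,np.round(cv2.convexHull(u)*16).astype(np.int32),v,shift=4)
    fill(np.r_[hexp(cx,cy,ny,32*kk,zlo),hexp(cx,cy,ny,32*kk,64)],255)
    a=np.arange(0,6.28,.1); fill(np.c_[cx+6*np.cos(a),cy+6*np.sin(a),np.full(len(a),80)],0)
    return gain*cv2.GaussianBlur(cv2.resize(im,(W,H),interpolation=cv2.INTER_AREA)/255.,(0,0),abs(b)+.3)
for zlo in(56,60,63):
    A=np.arange(-30,30,2); v=[((rn(p,np.radians(n),zlo)-gk)**2*m).sum() for n in A]
    i=int(np.argmin(v)); w=slice(max(0,i-5),i+6); cf=np.polyfit(A[w],np.array(v)[w],2); print("k",zlo,min(v),A[i],-cf[1]/2/cf[0])
E
python3 fit4.py | tail -3; python3 s.py
```

```text
k 56 3.147424964023469 8 9.298276251794103
k 60 3.7092440432886242 10 9.98205262121813
k 63 4.338450165494175 10 10.622228820194556
22.9167 [520.848 302.469 118.611] [3.129 0.01  1.921] 110.05847161095683 [-0.194  0.269 -0.195] [-0.032  0.069  0.049] 0.19631077974848285 0.0808688721470459
```

>>> arm_command --deltas '[[[1,0,0,-0.15,0],[1,0,0,-0.25,0],[1,0,0,-0.25,0],[1,0,0,-0.2,0],[1,0,0,-0.08,0],[1,0,0,0,0]]]'

```text
t: 23.42
eef_pos: [521.8, 303.1, 24.1]
tcp_rot: [3.123, 0.01, 1.921]
ft_force: [0.8, 0.8, -1.7]
opening: 0.199
```

>>> arm_command --deltas '[[[1,0,0,-0.08,0],[1,0,0,-0.06,0],[1,0,0,-0.02,0],[1,0,0,0,0]]]'

```text
t: 23.75
eef_pos: [523.0, 303.6, 9.0]
tcp_rot: [3.121, 0.009, 1.921]
ft_force: [-0.5, -0.6, 0.1]
opening: 0.197
```

>>> arm_command --deltas '[[[1,0,0,-0.03,0],[1,0,0,-0.02,0],[1,0,0,0,0]]]'

```text
t: 24.0
eef_pos: [523.8, 304.2, 5.4]
tcp_rot: [3.118, 0.009, 1.921]
ft_force: [-0.1, -0.9, 1.3]
opening: 0.2
```

>>> arm_command --deltas '[[[1,0,0,-0.03,0],[1,0,0,-0.01,0],[1,0,0,0,0]]]'

```text
t: 24.25
eef_pos: [524.1, 304.4, 2.0]
tcp_rot: [3.116, 0.009, 1.921]
ft_force: [-0.9, -0.1, 1.6]
opening: 0.2
```

```bash
python3 s.py; python3 ovw.py r1 87.5 -1 0
```

```text
24.25 [524.084 304.421   1.994] [3.116 0.009 1.921] 110.07961540561581 [-0.934 -0.102  1.594] [-0.309  0.141 -0.032] 0.1995543229050964 0.0874219763974169
```

View pics/r1.png

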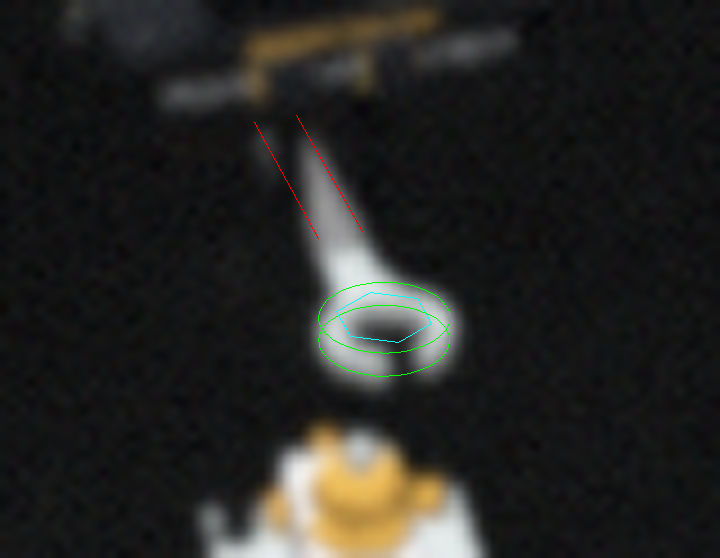

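>>> arm_command --deltas '[[[0.5,0,0,0,0],[0.3,0,0,0,0],[0.3,0,0,0,0],[0.3,0,0,0,0],[0.3,0,0,0,0],[0.3,0,0,0.05,0],[0.3,0,0,0.2,0],[0.3,0,0,0.3,0],[0.3,0,0,0.3,0],[0.3,0,0.1,0.3,0],[0.3,-0.1,0.2,0.3,0],[0.3,-0.1,0.2,0,0]]]'

```text
t: 25.4
eef_pos: [503.7, 351.8, 153.4]
tcp_rot: [3.121, 0.009, 1.916]
ft_force: [-0.0, 0.2, -0.9]
opening: 0.7
```

>>> arm_command --deltas '[[[0.3,-0.2,0.3,0,0],[0.3,-0.2,0.3,0,0],[0.3,-0.2,0.3,0,0],[0.3,-0.2,0.3,0,0],[0.3,-0.1,0.2,0,0],[0.3,0,0,0,0]]]'

```text
t: 25.9
eef_pos: [408.5, 500.0, 160.2]
tcp_rot: [3.112, 0.006, 1.915]
ft_force: [-1.0, -0.4, -0.7]
opening: 0.705
```

```bash
python3 s.py; python3 fit4.py | grep min; python3 - <<'E'
from h import *
import cv2
cv2.imwrite("pics/fin_top.png",cv2.resize(env.read_camera("top")["frame"][:,:,::-1],None,fx=1.5,fy=1.5))
f=env.read_camera("side")["frame"][:,:,::-1]
cv2.imwrite("pics/fin_side.png",cv2.resize(f[140:310,140:350],None,fx=3.4,fy=3.4,interpolation=cv2.INTER_CUBIC))
E
```

```text
25.9 [408.516 499.977 160.19 ] [3.112 0.006 1.915] 109.74715061719293 [-0.995 -0.421 -0.747] [-0.071  0.034  0.041] 0.7048036322969788 0.4584311883700819
min 10.862253965236022
min -2.410913755272835
```

View pics/fin_top.png

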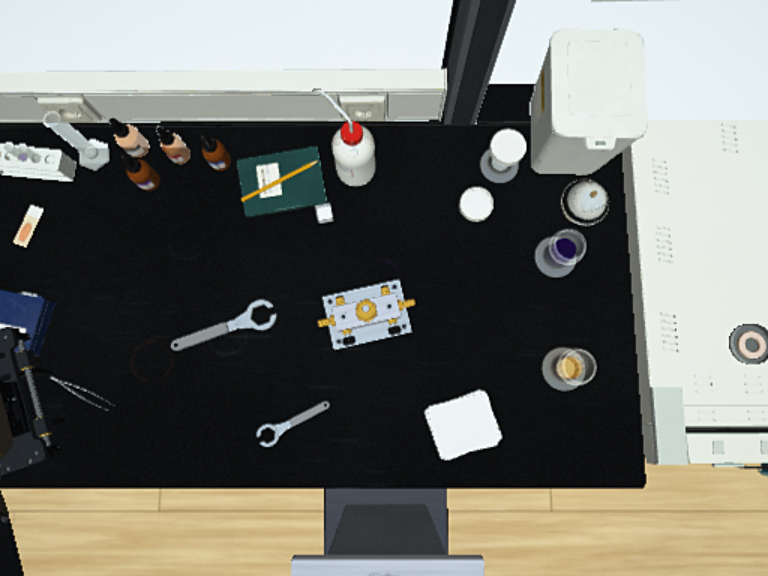

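View pics/fin_side.png

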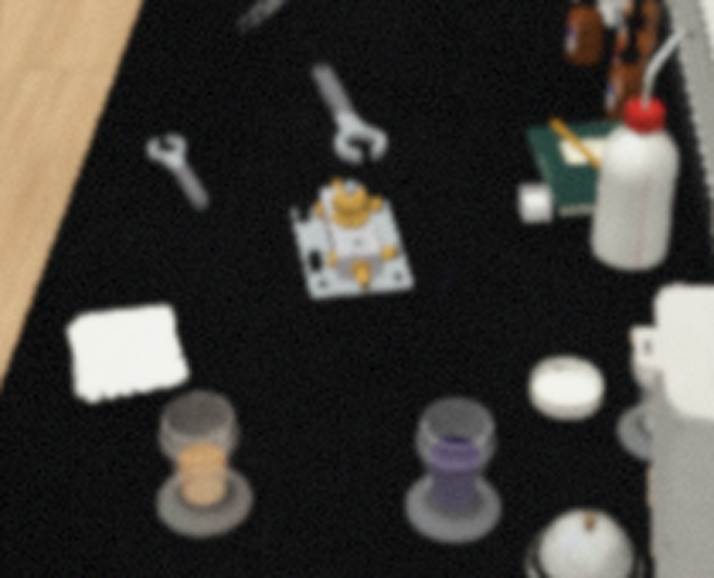

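```bash
python3 -c "
from cell import env
print(env.job_done()); print(env.state()['t'])"
```

```text
the job is handed in; nothing more can be done
None
the job is handed in; nothing more can be done
```

I handed the job in at about 26 s with every step carried out, but no verdict was reported. Two things stay uncertain: how far the nut slackened, and how hard the plug was loaded when the wrench jammed.

- **Finger-tight:** I ran the nut down about 50° clockwise with the fingers. The wrist moment rose from about 0.1 to 0.45 N m, so I took that as finger-tight. The fingers turned 2–3° further while I confirmed the stop.
- **Quarter turn:** With the larger wrench I turned the nut at about 0.5–0.6 N m. From the wrench angle and the pictures it reached about 86–90° past finger-tight.
- **Jam on lifting off:** My first lift jammed the wrench, tilted, on the nut. Forces on the tool reached about 8 N along each of y and z. I lowered it, let it level out and lifted it free. I had no reading of the force on the plug itself.
- **Possible slackening:** The final picture puts the nut at about 82–84° past finger-tight. That would be about 4° of slackening, within the 11° allowed. The measurement is good to only a few degrees, and one coarser fit suggested up to about 9°. I did not re-tighten it, because that meant fitting the wrench again.
- **Last pictures:** The wrench lies flat on the bench, clear of the manifold, and the gripper is empty. The jars, the cap and the cover-glass box look unmoved by eye; I did not measure them.

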